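# Find the full wire spool by weight and load it on the spindle

## Task

One of the three closed tins on the sloping rack holds a full spool of brass wire and is clearly the heaviest: heft the tins by lifting them clear of the rack, one at a time, to find it, and stand each back on the rack. Then lay the heavy tin's lid right way up on the green cutting mat, lift out the spool and lower it gently, hub up, onto the upright spindle until it is fully home. Do not open the light tins, and leave the things lying about where they are.

Things in the scene. Friction and masses are not known exactly. Their poses are not given: they have to be found in the camera images.
- rack: plywood rack, 390 mm along y; bed slopes up away from the robot at 30 deg (normal -0.5, 0, 0.866 in its frame), lip 12 mm high at the low edge. Origin: centre of its underside; a tin's underside rests centred at x 0, z 50. Tins 110 mm apart along y. A 10 mm rail along y at x 17, z 181, on posts at y +-189, bars a tool pointing straight down; one leaning as the tins do clears it
- tin_a: one of three identical square steel tins, 60 x 60 x 60 mm, walls 3 mm, with loose lid. Origin: centre of underside; z along its axis (leaning 30 deg towards the robot), y along the rack. One tin, any of the three at any place in the row, holds the full spool: 0.40 to 0.57 kg closed; the other two hold an empty spool: 0.20 to 0.26 kg closed
- tin_b: one of three identical square steel tins, 60 x 60 x 60 mm, walls 3 mm, with loose lid. Origin: centre of underside; z along its axis (leaning 30 deg towards the robot), y along the rack. One tin, any of the three at any place in the row, holds the full spool: 0.40 to 0.57 kg closed; the other two hold an empty spool: 0.20 to 0.26 kg closed
- tin_c: one of three identical square steel tins, 60 x 60 x 60 mm, walls 3 mm, with loose lid. Origin: centre of underside; z along its axis (leaning 30 deg towards the robot), y along the rack. One tin, any of the three at any place in the row, holds the full spool: 0.40 to 0.57 kg closed; the other two hold an empty spool: 0.20 to 0.26 kg closed
- lid_a: steel lift-off lid of tin_a, 50 g: plate 60 x 60 x 3 mm; on it, to grip, a square turret 38 x 38 mm (faces along x and y), 24 mm high; below, at the corners, 7 mm tabs that drop inside the tin. Origin: centre of the plate's underside, on the tin's rim (60 mm above the tin's origin); z out of the tin. Standing level on its tabs, the origin is 7 mm up
- lid_b: steel lift-off lid of tin_b, 50 g: plate 60 x 60 x 3 mm; on it, to grip, a square turret 38 x 38 mm (faces along x and y), 24 mm high; below, at the corners, 7 mm tabs that drop inside the tin. Origin: centre of the plate's underside, on the tin's rim (60 mm above the tin's origin); z out of the tin. Standing level on its tabs, the origin is 7 mm up
- lid_c: steel lift-off lid of tin_c, 50 g: plate 60 x 60 x 3 mm; on it, to grip, a square turret 38 x 38 mm (faces along x and y), 24 mm high; below, at the corners, 7 mm tabs that drop inside the tin. Origin: centre of the plate's underside, on the tin's rim (60 mm above the tin's origin); z out of the tin. Standing level on its tabs, the origin is 7 mm up
- spool_a: spool in tin_a, hidden until the lid is off, 2 mm play all round: flanges 50 mm across, 56 mm end to end, then a round hub 24 mm across, 20 mm tall, to grip; 16 mm bore right through. Origin: centre of lower end (3 mm above the tin's origin); z to the hub. Upper flange 1 mm below the rim. One spool is full of brass wire (0.22 to 0.34 kg), two are empty (30 g)
- spool_b: spool in tin_b, hidden until the lid is off, 2 mm play all round: flanges 50 mm across, 56 mm end to end, then a round hub 24 mm across, 20 mm tall, to grip; 16 mm bore right through. Origin: centre of lower end (3 mm above the tin's origin); z to the hub. Upper flange 1 mm below the rim. One spool is full of brass wire (0.22 to 0.34 kg), two are empty (30 g)
- spool_c: spool in tin_c, hidden until the lid is off, 2 mm play all round: flanges 50 mm across, 56 mm end to end, then a round hub 24 mm across, 20 mm tall, to grip; 16 mm bore right through. Origin: centre of lower end (3 mm above the tin's origin); z to the hub. Upper flange 1 mm below the rim. One spool is full of brass wire (0.22 to 0.34 kg), two are empty (30 g)
- stand: spindle stand, fixed: steel foot disc 90 mm across, 18 mm thick, with one upright spindle 10 mm thick and 85 mm tall (tapered over its last 6 mm), tip 103 mm above the bench. Origin: centre of its underside
- spindle_foot (a point): point on the spindle's axis on top of the foot disc, 18 mm above the bench: where a spool that is fully home rests with its lower end
- mat: green cutting mat, fixed, 180 (its x) x 150 (its y) x 3 mm; origin: centre of its underside. An awl lies along its x on the side of negative y
- dye_bottle: small amber bottle, 42 mm across, 85 mm tall, beside the stand; bystander; origin: centre of its underside
- rivet_jar: glass jar, 58 mm across, 55 mm tall, in front of the rack; bystander; origin: centre of its underside
- wax_block: dark block of wax, 50 x 34 x 24 mm, in front of the rack; bystander; origin: centre of its underside
- awl: awl, 130 mm long, lying on the mat along its own x; bystander; origin: middle of its underside
- mallet: mallet, 240 mm long, lying to the left of the rack; bystander; origin: middle of its underside
There are look-alikes about, which are no part of the job. Several things look just like the stand: the one meant starts farthest from the robot's base. What is shaped like the tin_c but turquoise is not meant.

How it is judged:
By the outcome, as a careful person would: the job done as asked, in the order asked, and still so for the second after the job is handed in, with the robot touching nothing.
It also fails if it takes over 72 s, if anything falls off the work surface, if the arm or the gripper's body presses on something with over 40 N, if the wrist force passes 120 N, or if a joint passes its speed limit or range.

## Robot

A 6-joint arm with a two-finger parallel gripper is mounted at the origin on the work surface. World frame = base frame: x ahead of the robot, y to its left, z up, the work surface at z = 0. Lengths are in m, angles in degrees, forces in N, time in s.
With the tool pointing down it reaches from about 0.3 to 0.75 m from the base axis. Payload 8.5 kg.
Tool frame: the origin (TCP) lies on the mounting face of the last link; the fingertips stand 173 mm ahead of it and the grasp point (between the pads) lies 155 mm ahead of it (env.hold_point_z is the distance from the TCP to the grasp point, in m); z points along the fingers, y is the line along which they close (so a half turn about z gives the same grasp; the last joint's range is limited). The gripper opens to 85 mm and grips with 20 to 120 N. Pads are 22 mm wide; open, the fingers measure 114 mm over their backs; the gripper's body (76 mm by 85 mm) begins 54 mm behind the grasp point. The pads swing forward as they close: fully open they stand 13 mm farther back than shut.
Start: joints at [-86.534, 21.807, 74.336, -0, 83.858, -12.336], TCP at [0.15, -0.529, 0.405] pointing down, gripper open.
Joint ranges: [-178.18, 178.18], [-50.72, 133.34], [12.68, 142.11], [-81.47, 261.47], [9.98, 163.14], [-165.26, 165.26]. Speed limits (degrees/s): [136.94, 136.94, 180, 180, 180, 180].

## Interface

Orientations are given as a 3x3 rotation matrix whose columns are the frame's x, y, z axes.
In Python, from rig import observe, cams, ticket, env gives the robot as it stands.
- The arm moves only by the tool move_arm, never from a script. Its arguments are lists of equal length, an entry for each row: "jaw": the finger opening in cm, from 0 to 8.54; "dp": the shift along the tool's x, y, z in cm, a list of three; "turn": the turn, a rotation vector about the tool's x, y, z in rad, a list of three. In form: {"jaw": [jaw, ...], "dp": [[tx, ty, tz], ...], "turn": [[wx, wy, wz], ...]}. A call has 1 to 12 rows; each row shifts and turns the commanded pose from where the row before left it, along the tool's axes as they then stand; what a row does not reach is not made up. A row lasts 1/12 s, in which the tool goes at most 41.7 mm and 7.16 degrees, less where a joint would pass 70% of its speed; a pose out of reach is approached as far as the arm can. A call is refused whole if a number of a shift passes 4.17 or a number of a turn 0.125, either way. A call with a gripper value outside its range is refused whole. The fingers move at their own pace and stop on an object; "force" is the grip in N (left out, the last holds). Time passes only in rows, so rows that do not move let the fingers close. It gives the time, the measured TCP pose, the force, the opening and the grip force at its end, in the units of the state.
- observe(): the state, without advancing time (a new reading comes with each control period).
- cams.get_image(name): name is "scene" or "top" or "wrist"; returns (picture, depth): 400x640x3 uint8, red, green, blue; 400x640 float32, m along the optical axis (not along the pixel's ray), 0 where there is no reading.
- cams.calibration(name): a dict with "vertical_fov" (degrees; the focal length in pixels is half the picture's height over the tangent of half this angle, whatever the lens; pixels are square), "cx", "cy" (the principal point, pixels), "k1" (the pictures are not rectified: a ray, as slopes to the right and down, at radius r is drawn at 1 + k1 r^2 times it, then the intrinsics apply), "view" (4x4, takes a point from world to camera coordinates); the wrist camera has in their place "tool_from_camera" (4x4, takes a point from camera to tool coordinates, whose origin is the TCP and whose axes are the flange's). Camera axes: x right, y up, looking along -z (the intrinsics and any distortion apply to the point x, -y, -z); pixel columns grow to the right and rows downward; lengths in m; the calibration is good to about 2 mm. A picture is of the moment at which its call begins: read the wrist's pose just before it. calibration takes no time and is no camera call.
- ticket.close_job(): hands the job in; it is judged then, once.
Trained networks look in the newest picture that a camera, given by its name, has taken for a name from the list of things; names that differ only in an ending like _2 or _b are one class to them, and where a whole thing is asked for, a point or a joint stands for the part that bears it (a point fixed in the world has none). Each returns a list of dicts, best first, with "p" (0 to 1); they miss things now and then, are a little off and sometimes report something else, mostly with a low value. They report only what shows in the picture. A call takes as long as a camera call. They do not tell look-alikes from the thing itself.
- cams.spot_in(camera, query): "box" ([centre column, centre row, width, height] as shares, 0 to 1, of the picture: columns of its width, rows of its height, round what is visible of it).
- cams.outline_of(camera, query): "mask" (400x640 bool, what is visible of it) and "box" ([centre column, centre row, width, height] as shares, 0 to 1, of the picture: columns of its width, rows of its height, round what is visible of it).
- cams.mark_of(camera, query): "location" ([column, row] as shares, 0 to 1, of the picture: columns of its width, rows of its height: a listed point, or the origin of a listed thing).
The state is a dict: "time_s": time; "q": joint angles; "qvel": joint speeds; "joint_efforts": joint torques, N m; "position": TCP position; "tool_rot": TCP orientation; "ft_force": force on the tool from outside, world axes, zero at the start; "wrist_torque": the same for the moment, N m; "grip_width": finger opening in m; "gripper_force": force on a finger pad.
Only numpy, scipy, OpenCV 4.12 (cv2) and the standard library are available. Lean on these libraries where they do the work, as an engineer would, in place of code of your own. Each camera call takes 0.05 s, during which the arm holds its last target. There are 200 camera calls.

## Working session

There is one attempt and no reset: what is moved stays moved. The work goes in short steps, Python scripts to look and compute and a tool call to move; the robot and the scene stay as the last step left them, time stands still between calls to the robot, and variables do not carry over. Pictures are saved under pics/ and viewed, at most 10 in all, crops included, and the job is handed in when it is done.

Besides the shell and the picture viewer there is one more tool, called after "Call:" as name(argument=value, ...) on one line, values as JSON. move_arm: Moves the arm, as the interface text tells. Its arguments: {"type":"object","properties":{"jaw":{"type":"array","items":{"type":"number"}},"dp":{"type":"array","items":{"type":"array","items":{"type":"number"}}},"turn":{"type":"array","items":{"type":"array","items":{"type":"number"}}},"force":{"type":"number"}},"required":["jaw","dp","turn"]}

```bash
ls; mkdir -p pics
cat > h.py <<'E'
import numpy as np, cv2
from rig import observe, cams, ticket, env
def K(c):
    f=200/np.tan(np.radians(c['vertical_fov'])/2)
    return f
def cam2world(name,c,s=None):
    if name!='wrist': return np.linalg.inv(np.array(c['view']))
    T=np.eye(4);T[:3,:3]=np.array(s['tool_rot']);T[:3,3]=s['position']
    return T@np.array(c['tool_from_camera'])
def unproj(name,uv,depth,s=None):
    """uv Nx2 px, depth N -> world Nx3"""
    c=cams.calibration(name);f=K(c);uv=np.atleast_2d(np.array(uv,float))
    d=(uv-[c['cx'],c['cy']])/f
    u=d.copy()
    for _ in range(20): u=d/(1+c['k1']*(u**2).sum(1,keepdims=True))
    z=np.atleast_1d(depth)
    P=np.c_[u[:,0]*z,-u[:,1]*z,-z,np.ones(len(z))]
    return (cam2world(name,c,s)@P.T).T[:,:3]
def proj(name,P,s=None):
    c=cams.calibration(name);f=K(c);P=np.atleast_2d(P)
    q=(np.linalg.inv(cam2world(name,c,s))@np.c_[P,np.ones(len(P))].T).T
    u=np.c_[q[:,0]/-q[:,2],-q[:,1]/-q[:,2]]
    u=u*(1+c['k1']*(u**2).sum(1,keepdims=True))
    return u*f+[c['cx'],c['cy']]
def cloud(name,depth,mask,s=None):
    v,u=np.nonzero(mask&(depth>0)); return unproj(name,np.c_[u,v],depth[v,u],s)
def grab(name,png=None):
    s=observe(); im,d=cams.get_image(name)
    if png: cv2.imwrite('pics/'+png,im[:,:,::-1])
    return s,np.array(im),np.array(d)
E
python3 - <<'E'
from h import *
for n in('scene','top'):
    s,im,d=grab(n,n+'0.png'); np.save(n+'d.npy',d)
    c=cams.calibration(n);print(n,c['vertical_fov'],c['cx'],c['cy'],c['k1'],np.round(np.linalg.inv(np.array(c['view'])),3).tolist())
    for q in ('rack','tin_a','stand','mat','awl'):
        for r in cams.outline_of(n,q)[:6]:
            if r['p']<.2: continue
            P=cloud(n,d,r['mask'])
            print(q,round(r['p'],2),(np.array(r['box'])*[640,400,640,400]).round().tolist(),np.median(P,0).round(3) if len(P) else None,len(P),P.max(0).round(3) if len(P) else '')
s=observe();print(s['position'],np.round(s['tool_rot'],3).tolist(),env.hold_point_z,s['ft_force'],s['time_s'])
print(np.round(cams.calibration('wrist')['tool_from_camera'],3).tolist(),cams.calibration('wrist')['vertical_fov'])
E
```

```text
pics
scene 46.01782234488479 313.3397563197263 193.3127712327263 -0.043599886789833286 [[-0.669, -0.533, 0.518, 1.286], [0.743, -0.467, 0.48, 0.757], [-0.014, 0.706, 0.708, 1.148], [0.0, 0.0, 0.0, 1.0]]
rack 0.71 [314.0, 219.0, 116.0, 103.0] [0.601 0.133 0.072] 2227 [0.641 0.288 0.193]
tin_a 0.8 [284.0, 257.0, 33.0, 28.0] [0.726 0.118 0.056] 650 [0.756 0.143 0.066]
tin_a 0.66 [288.0, 198.0, 33.0, 24.0] [ 0.588 -0.008  0.084] 473 [0.613 0.006 0.121]
tin_a 0.63 [314.0, 217.0, 27.0, 28.0] [0.582 0.101 0.086] 456 [0.605 0.118 0.122]
tin_a 0.61 [342.0, 233.0, 27.0, 26.0] [0.575 0.208 0.087] 537 [0.598 0.23  0.124]
stand 0.84 [276.0, 165.0, 24.0, 18.0] [ 0.442 -0.214  0.018] 297 [ 0.476 -0.174  0.06 ]
stand 0.84 [313.0, 167.0, 26.0, 28.0] [ 0.372 -0.092  0.018] 432 [ 0.415 -0.049  0.101]
stand 0.67 [300.0, 149.0, 24.0, 23.0] [ 0.324 -0.205  0.017] 362 [ 0.364 -0.164  0.06 ]
mat 0.9 [229.0, 190.0, 57.0, 46.0] [ 0.622 -0.247  0.003] 1382 [ 0.706 -0.173  0.017]
awl 0.5 [227.0, 173.0, 18.0, 18.0] [ 0.589 -0.3    0.02 ] 178 [ 0.637 -0.285  0.033]
top 46.51694172415884 328.20869129461676 202.395
[... 741 characters left out ...]
 [428.0, 233.0, 38.0, 34.0] [ 0.436 -0.215  0.018] 946 [ 0.478 -0.173  0.104]
stand 0.61 [382.0, 262.0, 37.0, 36.0] [ 0.364 -0.093  0.018] 967 [ 0.408 -0.05   0.104]
mat 0.75 [436.0, 170.0, 58.0, 69.0] [ 0.611 -0.245  0.003] 3419 [ 0.701 -0.168  0.025]
mat 0.43 [475.0, 234.0, 19.0, 18.0] [ 0.43  -0.322  0.057] 298 [ 0.453 -0.309  0.088]
awl 0.88 [462.0, 167.0, 11.0, 49.0] [ 0.585 -0.303  0.024] 299 [ 0.672 -0.286  0.035]
[ 0.14976508 -0.52918413  0.40471869] [[0.962, 0.272, -0.0], [0.272, -0.962, 0.0], [-0.0, -0.0, -1.0]] 0.1547 [ 0.36807243 -0.51473923 -0.65883853] 0.6
[[-0.0, 0.944, 0.33, 0.084], [1.0, 0.0, 0.001, -0.001], [0.0, 0.33, -0.944, 0.033], [0.0, 0.0, 0.0, 1.0]] 61.35000465194316
```

View both.

View pics/top0.png

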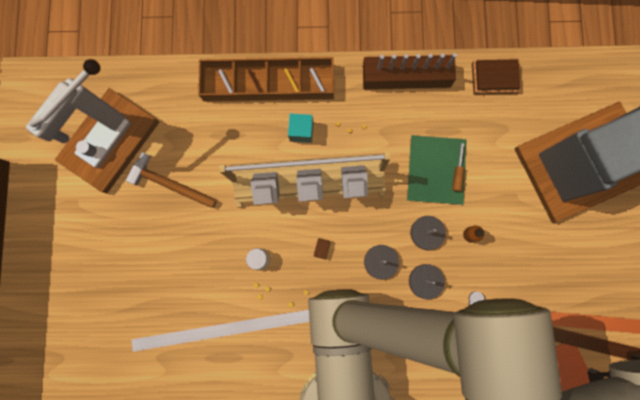

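View pics/scene0.png

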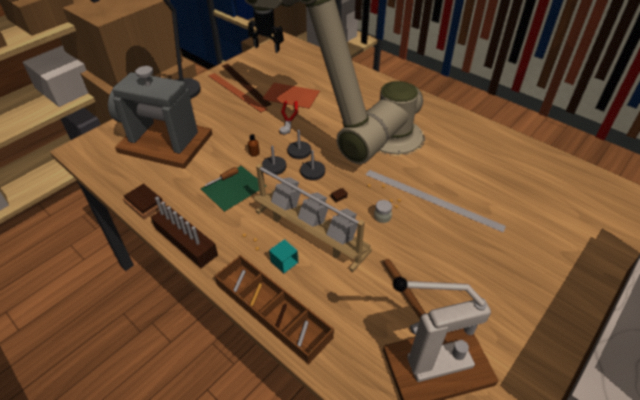

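```bash
cat > m1.py <<'E'
from h import *
from scipy.spatial.transform import Rotation as Ro
for n in('top','scene'):
    d=np.load(n+'d.npy'); P=cloud(n,d,np.ones_like(d,bool))
    # rail
    Q=P[(P[:,2]>.172)&(P[:,2]<.2)&(P[:,0]>.5)&(P[:,0]<.72)&(P[:,1]>-.12)&(P[:,1]<.33)]
    vx,vy,x0,y0=cv2.fitLine(Q[:,:2].astype(np.float32),cv2.DIST_HUBER,0,.01,.01).ravel()
    yaw=np.degrees(np.arctan2(-vx,vy)) if vy>0 else np.degrees(np.arctan2(vx,-vy))
    print(n,'rail yaw',yaw,'pt',x0,y0,'y ends',Q[:,1].min(),Q[:,1].max(),'z',np.percentile(Q[:,2],[50,95]))
    th=np.radians(yaw);ex=np.array([np.cos(th),np.sin(th),0]);ey=np.array([-np.sin(th),np.cos(th),0]);ez=np.array([0,0,1])
    ax=-.5*ex+.866*ez; px=.866*ex+.5*ez
    for gx,gy in((.577,.197),(.585,.09),(.593,-.02)):
        T=P[(abs(P[:,1]-gy)<.045)&(abs(P[:,0]-gx)<.05)&(P[:,2]>.06)&(P[:,2]<.135)]
        h=T@ax; a=np.percentile(h,99)
        t=T[h>a-.006]; b=t@ey; c=t@px
        C=((np.percentile(b,[3,97]).mean())*ey+np.percentile(c,[3,97]).mean()*px+np.median(t@ax)*ax)
        print(' turret top',C.round(4),'ext',np.ptp(b).round(3),np.ptp(c).round(3),len(t),'bottom',(C-.087*ax).round(4))
    for gx,gy in((.438,-.214),):
        D=P[(np.hypot(P[:,0]-gx,P[:,1]-gy)<.06)&(abs(P[:,2]-.018)<.006)]
        (x,y),r=cv2.minEnclosingCircle((D[:,:2]*1000).astype(np.float32)); print(' stand',x,y,r)
        S=P[(np.hypot(P[:,0]-gx,P[:,1]-gy)<.03)&(P[:,2]>.06)];print(' spindle',S.mean(0).round(4) if len(S) else 0,len(S),S[:,2].max() if len(S) else 0)
    im=cv2.imread(f'pics/{n}0.png'); hsv=cv2.cvtColor(im,cv2.COLOR_BGR2HSV)
    m=(hsv[...,0]>50)&(hsv[...,0]<80)&(hsv[...,1]>90)
    M=cloud(n,d,m);M=M[(abs(M[:,2]-.003)<.01)&(M[:,1]<-.1)&(abs(M[:,0]-.61)<.12)]
    print(' mat',cv2.minAreaRect((M[:,:2]*1000).astype(np.float32)),len(M))
E
python3 m1.py
```

```text
top rail yaw 3.357964 pt 0.5937363 0.031566422 y ends -0.10456806112954709 0.28430633456658183 z [0.18528529 0.19040729]
 turret top [0.5345 0.195  0.1314] ext 0.038 0.017 87 bottom [0.578  0.1975 0.0561]
 turret top [0.542  0.084  0.1311] ext 0.038 0.016 88 bottom [0.5854 0.0865 0.0558]
 turret top [ 0.5491 -0.0277  0.1313] ext 0.037 0.015 80 bottom [ 0.5925 -0.0252  0.0559]
 stand 437.5017395019531 -217.8554229736328 45.14669418334961
 spindle [ 0.4375 -0.2159  0.0892] 26 0.10407212416240297
 mat ((607.7315673828125, -250.10415649414062), (143.1314697265625, 175.0912322998047), 84.61930847167969) 2222
scene rail yaw 3.485238 pt 0.5936533 0.12254506 y ends -0.1070557264590567 0.2853655271099096 z [0.1846912  0.18969441]
 turret top [0.5353 0.1959 0.1302] ext 0.035 0.017 32 bottom [0.5787 0.1985 0.0549]
 turret top [0.5426 0.0837 0.13  ] ext 0.039 0.017 32 bottom [0.5861 0.0863 0.0546]
 turret top [ 0.5493 -0.0276  0.1302] ext 0.041 0.016 25 bottom [ 0.5928 -0.025   0.0548]
 stand 443.1242980957031 -220.79640197753906 48.186614990234375
 spindle [ 0.4423 -0.2177  0.0831] 29 0.10590485055512922
 mat ((609.595703125, -252.26919555664062), (142.96961975097656, 171.86280822753906), 84.26920318603516) 1199
```

```bash
python3 - <<'E'
from h import *
d=np.load('topd.npy')
for u in(309,):
    for v in range(160,202):
        p=unproj('top',[u,v],d[v,u])[0]; print(v,(p*1000).round().astype(int).tolist(),end=' ')
E
python3 - <<'E'
import cv2
a=cv2.imread('pics/top0.png')[140:220,220:400];b=cv2.imread('pics/scene0.png')[160:270,240:380]
a=cv2.resize(a,(792,352));b=cv2.resize(b,None,fx=2.2,fy=2.2)
import numpy as np
c=np.zeros((600,800,3),np.uint8);c[:352,:792]=a;c[352:594,:b.shape[1]]=b[:242]
cv2.imwrite('pics/crop.png',c)
E
```

```text
160 [622, 87, 73] 161 [594, 80, 185] 162 [591, 80, 187] 163 [589, 80, 188] 164 [587, 81, 185] 165 [610, 87, 69] 166 [607, 87, 74] 167 [606, 87, 66] 168 [603, 87, 65] 169 [601, 87, 65] 170 [597, 87, 73] 171 [592, 86, 83] 172 [589, 86, 85] 173 [585, 86, 93] 174 [581, 85, 99] 175 [577, 85, 106] 176 [573, 85, 113] 177 [570, 85, 117] 178 [568, 85, 114] 179 [565, 84, 120] 180 [563, 85, 116] 181 [560, 85, 116] 182 [558, 85, 113] 183 [553, 84, 127] 184 [551, 84, 126] 185 [547, 84, 135] 186 [546, 84, 130] 187 [542, 84, 135] 188 [541, 84, 132] 189 [539, 84, 129] 190 [536, 84, 128] 191 [534, 84, 126] 192 [532, 84, 125] 193 [529, 84, 127] 194 [527, 85, 123] 195 [525, 85, 121] 196 [523, 85, 119] 197 [520, 85, 120] 198 [518, 85, 118] 199 [517, 85, 114] 200 [517, 86, 93] 201 [528, 92, -1]
```

View pics/crop.png

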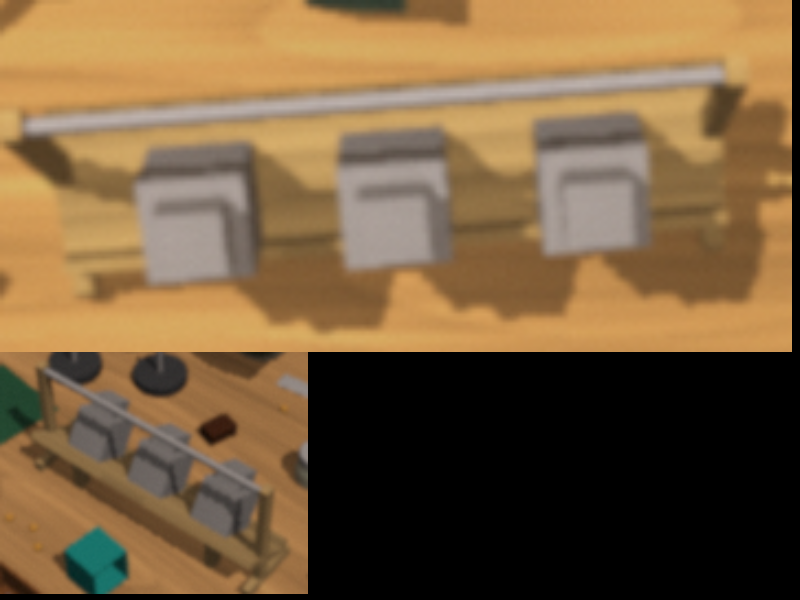

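```bash
cat >> h.py <<'E'
from scipy.spatial.transform import Rotation as Ro, Slerp
YAW=3.42
def lean(yaw=YAW,tilt=30,flip=1):
    th,t=np.radians(yaw),np.radians(tilt)
    ex=np.array([np.cos(th),np.sin(th),0]);ey=np.array([-np.sin(th),np.cos(th),0])*flip
    z=np.sin(t)*ex-np.cos(t)*np.array([0,0,1]);y=-ey
    return np.c_[np.cross(y,z),y,z]
def plan(wps,start=None):
    """wps: list of (pos,R,nrows) TCP"""
    if start is None: s=observe();start=(np.array(s['position']),np.array(s['tool_rot']))
    p,R=start;dps=[];tu=[]
    for tp,tR,n in wps:
        tp=np.array(tp,float);sl=Slerp([0,1],Ro.from_matrix([R,tR]));p0=p
        for i in range(1,n+1):
            gp=p0+(tp-p0)*i/n;gR=sl(i/n).as_matrix()
            d=np.round(R.T@(gp-p)*100,1);w=np.round(Ro.from_matrix(R.T@gR).as_rotvec(),3)
            dps.append(d);tu.append(w);p=p+R@d/100;R=R@Ro.from_rotvec(w).as_matrix()
    for k in range(0,len(dps),12):
        a,b=dps[k:k+12],tu[k:k+12]
        f=lambda v:'['+','.join('['+','.join('%g'%(x+0) for x in r)+']' for r in v)+']'
        print(len(a),f(a),f(b))
    m=max(np.abs(dps).max()/4.17,np.abs(tu).max()/.125);print('max share',round(m,2))
    return p,R
def st():
    s=observe();print('t',s['time_s'],'p',np.round(s['position'],4),'F',np.round(s['ft_force'],2),'w',round(s['grip_width'],4),'g',round(s['gripper_force'],1),'q',np.round(s['q'],0))
    return s
E
python3 - <<'E'
from h import *
plan([([.41,.077,.336],lean(),20)])
print(lean().round(3).tolist())
E
```

```text
12 [[2.1,-2.6,0.3],[2,-2.5,0.4],[2,-2.7,0.5],[2,-2.6,0.4],[1.9,-2.6,0.6],[1.9,-2.7,0.5],[1.8,-2.7,0.6],[1.8,-2.7,0.7],[1.8,-2.8,0.7],[1.7,-2.7,0.7],[1.6,-2.8,0.7],[1.6,-2.8,0.8]] [[-0.003,0.026,0.011],[-0.003,0.026,0.01],[-0.002,0.026,0.011],[-0.003,0.026,0.01],[-0.003,0.026,0.011],[-0.003,0.026,0.01],[-0.003,0.027,0.011],[-0.003,0.026,0.01],[-0.002,0.026,0.011],[-0.003,0.026,0.011],[-0.003,0.026,0.01],[-0.003,0.026,0.011]]
8 [[1.5,-2.8,0.9],[1.5,-2.8,0.8],[1.5,-2.9,0.9],[1.4,-2.8,0.9],[1.3,-2.9,1],[1.3,-2.9,0.9],[1.2,-2.9,1],[1.2,-3,1]] [[-0.003,0.026,0.01],[-0.003,0.026,0.011],[-0.002,0.026,0.01],[-0.003,0.026,0.011],[-0.003,0.026,0.01],[-0.003,0.026,0.011],[-0.003,0.026,0.011],[-0.003,0.027,0.01]]
max share 0.72
[[0.864, 0.06, 0.499], [0.052, -0.998, 0.03], [0.5, -0.0, -0.866]]
```

Call:
move_arm(jaw=[8.5, 8.5, 8.5, 8.5, 8.5, 8.5, 8.5, 8.5, 8.5, 8.5, 8.5, 8.5], dp=[[2.1, -2.6, 0.3], [2, -2.5, 0.4], [2, -2.7, 0.5], [2, -2.6, 0.4], [1.9, -2.6, 0.6], [1.9, -2.7, 0.5], [1.8, -2.7, 0.6], [1.8, -2.7, 0.7], [1.8, -2.8, 0.7], [1.7, -2.7, 0.7], [1.6, -2.8, 0.7], [1.6, -2.8, 0.8]], turn=[[-0.003, 0.026, 0.011], [-0.003, 0.026, 0.01], [-0.002, 0.026, 0.011], [-0.003, 0.026, 0.01], [-0.003, 0.026, 0.011], [-0.003, 0.026, 0.01], [-0.003, 0.027, 0.011], [-0.003, 0.026, 0.01], [-0.002, 0.026, 0.011], [-0.003, 0.026, 0.011], [-0.003, 0.026, 0.01], [-0.003, 0.026, 0.011]])

```text
time_s: 1.6
position: [0.3059, -0.1638, 0.364]
tool_rot: [[0.94, 0.144, 0.31], [0.141, -0.989, 0.032], [0.311, 0.014, -0.95]]
ft_force: [1.2, -0.6, 0.2]
grip_width: 0.0852
gripper_force: 0.0
```

Call:
move_arm(jaw=[8.5, 8.5, 8.5, 8.5, 8.5, 8.5, 8.5, 8.5], dp=[[1.5, -2.8, 0.9], [1.5, -2.8, 0.8], [1.5, -2.9, 0.9], [1.4, -2.8, 0.9], [1.3, -2.9, 1], [1.3, -2.9, 0.9], [1.2, -2.9, 1], [1.2, -3, 1]], turn=[[-0.003, 0.026, 0.01], [-0.003, 0.026, 0.011], [-0.002, 0.026, 0.01], [-0.003, 0.026, 0.011], [-0.003, 0.026, 0.01], [-0.003, 0.026, 0.011], [-0.003, 0.026, 0.011], [-0.003, 0.027, 0.01]])

```text
time_s: 2.27
position: [0.4102, 0.079, 0.3365]
tool_rot: [[0.863, 0.06, 0.502], [0.051, -0.998, 0.03], [0.502, -0.0, -0.865]]
ft_force: [0.7, -0.9, -0.5]
grip_width: 0.0853
gripper_force: 0.0
```

Run:
```python
from h import *
s=st();print(np.round(s['tool_rot'],3).tolist(),s['ft_force'])
s,im,d=grab('wrist','w1.png');np.save('w1d.npy',d)
pr=proj('wrist',np.array([[.532,.0845,.125],[.5754-.03,.0871-.002,.05+.052],[.5255,.195,.125],[.539,-.027,.125]]),s);print(pr.round())
for r in cams.outline_of('wrist','tin_a')[:4]: print(r['p'],(np.array(r['box'])*[640,400,640,400]).round())
for r in cams.outline_of('wrist','lid_a')[:4]: print('lid',r['p'],(np.array(r['box'])*[640,400,640,400]).round())
```

```text
t 2.2667 p [0.4102 0.079  0.3365] F [ 0.68 -0.91 -0.53] w 0.0853 g 0.0 q [ -6.  10. 107.   9.  34.  74.]
[[0.863, 0.06, 0.502], [0.051, -0.998, 0.03], [0.502, -0.0, -0.865]] [ 0.67933241 -0.91073192 -0.52625704]
[[325. 212.]
 [325. 199.]
 [163. 212.]
 [489. 212.]]
0.91 [326. 155.  78.  10.]
0.76 [463. 190.  98.  85.]
0.63 [308.  45.  69.  76.]
0.61 [191. 192. 101.  89.]
lid 0.94 [329. 202.  80.  80.]
lid 0.76 [177. 200.  88.  77.]
lid 0.71 [478. 201.  91.  76.]
```

View pics/w1.png

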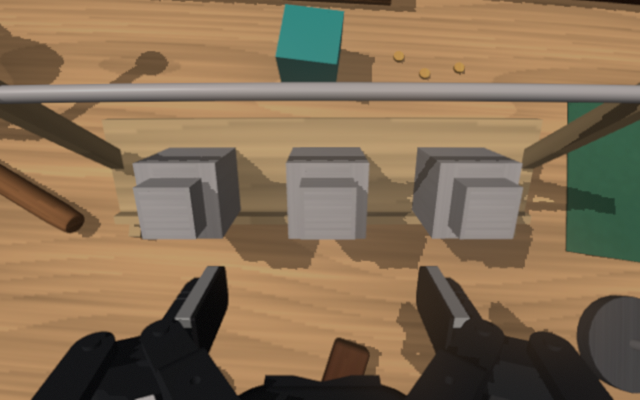

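```bash
cat > m2.py <<'E'
from h import *
s=observe();d=np.load('w1d.npy')
R=lean();ax=-R[:,2];px=R[:,0];ey=-R[:,1]
P=cloud('wrist',d,np.ones_like(d,bool),s);h=P@ax
for u0,u1 in((125,205),(290,372),(450,530)):
    T=cloud('wrist',d[:,:],np.pad(np.ones((90,u1-u0),bool),((150,160),(u0,640-u1))),s);h=T@ax
    H=np.histogram(h,np.arange(h.min(),h.max(),.001));pk=[(round(H[1][i],3),H[0][i]) for i in np.argsort(H[0])[-5:]]
    top=np.median(h[h>np.percentile(h,99)-.012]); t=T[abs(h-top)<.006]
    b,c=t@ey,t@px
    # keep square
    e=np.percentile(b,[2,98]);f=np.percentile(c,[2,98])
    C=e.mean()*ey+f.mean()*px+top*ax
    print(pk,'top',C.round(4),'ext',np.diff(e).round(4),np.diff(f).round(4),'bottom',(C-.087*ax).round(4))
E
python3 m2.py
```

```text
[(np.float64(-0.248), np.int64(411)), (np.float64(-0.186), np.int64(459)), (np.float64(-0.185), np.int64(622)), (np.float64(-0.162), np.int64(893)), (np.float64(-0.161), np.int64(1586))] top [0.5237 0.1942 0.1228] ext [0.0373] [0.0378] bottom [0.5671 0.1968 0.0475]
[(np.float64(-0.187), np.int64(227)), (np.float64(-0.185), np.int64(1043)), (np.float64(-0.186), np.int64(1137)), (np.float64(-0.161), np.int64(1272)), (np.float64(-0.162), np.int64(1288))] top [0.5311 0.0838 0.1231] ext [0.0365] [0.0368] bottom [0.5745 0.0864 0.0477]
[(np.float64(-0.249), np.int64(270)), (np.float64(-0.185), np.int64(484)), (np.float64(-0.186), np.int64(614)), (np.float64(-0.162), np.int64(1248)), (np.float64(-0.161), np.int64(1293))] top [ 0.5382 -0.0274  0.123 ] ext [0.0369] [0.0372] bottom [ 0.5817 -0.0248  0.0477]
```

```bash
sed -i 's/^YAW=.*/YAW=3.6/' h.py
cat >> h.py <<'E'
B={'L':np.array([.567,.1968,.0485]),'M':np.array([.5745,.0865,.0485]),'R':np.array([.5817,-.0248,.0485])}
AX=-lean()[:,2]
def on(k,h): return B[k]+h*AX
E
python3 - <<'E'
from h import *
R=lean();e=plan([(on('M',.32),R,1),(on('M',.197),R,5)])
plan([(on('M',.247),R,3)],e)
E
```

```text
6 [[-0.1,0.3,1.1],[0,0,2.5],[0,0,2.4],[0,0,2.5],[0,0,2.5],[0,0,2.4]] [[0,0,0.002],[0,0,0],[0,0,0],[0,0,0],[0,0,0],[0,0,0]]
max share 0.6
3 [[0,0,-1.7],[0,0,-1.6],[0,0,-1.7]] [[0,0,0],[0,0,0],[0,0,0]]
max share 0.41
```

Call:
move_arm(jaw=[8.5, 8.5, 8.5, 8.5, 8.5, 8.5, 5.5, 5.5, 5.5, 5.5], dp=[[-0.1, 0.3, 1.1], [0, 0, 2.5], [0, 0, 2.5], [0, 0, 2.5], [0, 0, 2.5], [0, 0, 2.3], [0, 0, 0], [0, 0, 0], [0, 0, 0], [0, 0, 0]], turn=[[0, 0, 0.002], [0, 0, 0], [0, 0, 0], [0, 0, 0], [0, 0, 0], [0, 0, 0], [0, 0, 0], [0, 0, 0], [0, 0, 0], [0, 0, 0]], force=50)

```text
time_s: 3.25
position: [0.4756, 0.0777, 0.221]
tool_rot: [[0.864, 0.058, 0.5], [0.05, -0.998, 0.029], [0.501, -0.0, -0.865]]
ft_force: [0.1, 0.2, -2.3]
grip_width: 0.0594
gripper_force: 54.2
```

Call:
move_arm(jaw=[5.5, 5.5, 5.5, 5.5, 5.5, 5.5, 5.5], dp=[[0, 0, -1.2], [0, 0, -1.6], [0, 0, -1.4], [0, 0, -0.8], [0, 0, 0], [0, 0, 0], [0, 0, 0]], turn=[[0, 0, 0], [0, 0, 0], [0, 0, 0], [0, 0, 0], [0, 0, 0], [0, 0, 0], [0, 0, 0]])

```text
time_s: 3.83
position: [0.4512, 0.0765, 0.263]
tool_rot: [[0.864, 0.058, 0.499], [0.05, -0.998, 0.029], [0.5, -0.001, -0.866]]
ft_force: [-0.2, -0.8, -2.6]
grip_width: 0.0596
gripper_force: 54.9
```

Run:
```python
from h import *
for i in range(3):
    s=st(); print(np.round(s['joint_efforts'],2)); 
    if i<2: cams.get_image('top')
```

```text
t 3.8333 p [0.4512 0.0765 0.263 ] F [-0.17 -0.84 -2.58] w 0.0596 g 54.9 q [ -6.  20. 108.  12.  23.  70.]
[  0.05 -38.28 -16.76   0.22  -1.62   0.  ]
t 3.8833 p [0.4513 0.0765 0.2628] F [ 0.46  0.78 -2.75] w 0.0597 g 54.9 q [ -6.  20. 108.  12.  23.  70.]
[ 3.000e-02 -3.806e+01 -1.674e+01  2.300e-01 -1.630e+00 -0.000e+00]
t 3.9333 p [0.4513 0.0765 0.2627] F [ 0.43 -0.08 -2.03] w 0.0595 g 54.9 q [ -6.  20. 108.  12.  23.  70.]
[ 2.000e-02 -3.787e+01 -1.672e+01  2.300e-01 -1.630e+00 -0.000e+00]
```

Call:
move_arm(jaw=[5.5, 5.5, 5.5, 5.5, 8.5, 8.5, 8.5, 8.5, 8.5, 8.5, 8.5, 8.5], dp=[[0, 0, 1.5], [0, 0, 1.6], [0, 0, 1.1], [0, 0, 0.6], [0, 0, 0], [0, 0, 0], [0, 0, 0], [0, 0, -1.5], [0, 0, -3], [0, 0, -3.5], [0, 3.5, 0], [0, 3.5, 0]], turn=[[0, 0, 0], [0, 0, 0], [0, 0, 0], [0, 0, 0], [0, 0, 0], [0, 0, 0], [0, 0, 0], [0, 0, 0], [0, 0, 0], [0, 0, 0], [0, 0, 0], [0, 0, 0]])

```text
time_s: 4.93
position: [0.4383, 0.0063, 0.2933]
tool_rot: [[0.861, 0.062, 0.504], [0.054, -0.998, 0.03], [0.505, 0.001, -0.863]]
ft_force: [1.0, 0.5, 0.3]
grip_width: 0.085
gripper_force: 0.0
```

Run:
```python
from h import *
s=st();R=lean();print(np.round(s['tool_rot'],3).tolist())
s,im,d=grab('wrist');np.save('w2d.npy',d);
for r in cams.outline_of('wrist','lid_a')[:4]: print('lid',r['p'],(np.array(r['box'])*[640,400,640,400]).round())
print(proj('wrist',[on('R',.087),on('M',.087)],s).round())
e=plan([(on('R',.277),R,2),(on('R',.197),R,4)])
```

```text
t 4.9333 p [0.4383 0.0063 0.2933] F [1.02 0.5  0.3 ] w 0.085 g 0.0 q [-17.  16. 108.  21.  29.  54.]
[[0.861, 0.062, 0.504], [0.054, -0.998, 0.03], [0.505, 0.001, -0.863]]
lid 0.93 [393. 230. 106. 102.]
lid 0.9 [209. 231. 105. 100.]
lid 0.64 [ 46. 228.  88.  99.]
[[396. 246.]
 [191. 246.]]
6 [[0,1.8,0.2],[0,1.8,0.2],[0,0,2],[0,0,2],[0,0,2],[0,0,2]] [[0.003,-0.002,-0.004],[0.003,-0.003,-0.003],[0,0,0],[0,0,0],[0,0,0],[0,0,0]]
max share 0.48
```

Call:
move_arm(jaw=[8.5, 8.5, 8.5, 8.5, 8.5, 8.5, 8.5, 5.5, 5.5, 5.5, 5.5], dp=[[0, 1.8, 0.2], [0, 1.8, 0.2], [0, 0, 0], [0, 0, 2], [0, 0, 2], [0, 0, 2], [0, 0, 2], [0, 0, 0], [0, 0, 0], [0, 0, 0], [0, 0, 0]], turn=[[0, 0, 0], [0, 0, 0], [0, 0, 0], [0, 0, 0], [0, 0, 0], [0, 0, 0], [0, 0, 0], [0, 0, 0], [0, 0, 0], [0, 0, 0], [0, 0, 0]])

```text
time_s: 5.95
position: [0.4828, -0.0274, 0.2191]
tool_rot: [[0.864, 0.058, 0.5], [0.05, -0.998, 0.03], [0.501, -0.0, -0.865]]
ft_force: [-0.5, -0.2, -2.1]
grip_width: 0.0594
gripper_force: 53.9
```

Call:
move_arm(jaw=[5.5, 5.5, 5.5, 5.5, 5.5, 5.5, 5.5], dp=[[0, 0, -1.2], [0, 0, -1.6], [0, 0, -1.4], [0, 0, -0.8], [0, 0, 0], [0, 0, 0], [0, 0, 0]], turn=[[0, 0, 0], [0, 0, 0], [0, 0, 0], [0, 0, 0], [0, 0, 0], [0, 0, 0], [0, 0, 0]])

```text
time_s: 6.53
position: [0.4583, -0.0292, 0.2611]
tool_rot: [[0.865, 0.058, 0.499], [0.05, -0.998, 0.029], [0.5, -0.001, -0.866]]
ft_force: [-0.3, -0.5, -2.3]
grip_width: 0.0598
gripper_force: 54.7
```

Run:
```python
from h import *
for i in range(3):
    s=st(); print(np.round(s['joint_efforts'],2),np.round(s['tool_rot'],3).tolist()) 
    if i<2: cams.get_image('top')
```

```text
t 6.5333 p [ 0.4583 -0.0292  0.2611] F [-0.28 -0.54 -2.33] w 0.0598 g 54.7 q [-21.  21. 108.  27.  26.  44.]
[ 0.000e+00 -3.828e+01 -1.652e+01  5.400e-01 -1.180e+00  1.000e-02] [[0.865, 0.058, 0.499], [0.05, -0.998, 0.029], [0.5, -0.001, -0.866]]
t 6.5833 p [ 0.4584 -0.0292  0.261 ] F [ 1.11  0.05 -2.42] w 0.0593 g 54.7 q [-21.  21. 108.  27.  26.  44.]
[  0.   -38.06 -16.49   0.55  -1.19  -0.  ] [[0.865, 0.058, 0.499], [0.05, -0.998, 0.03], [0.5, -0.001, -0.866]]
t 6.6333 p [ 0.4584 -0.0292  0.2609] F [ 0.7  -0.32 -1.87] w 0.0596 g 54.7 q [-21.  21. 108.  27.  26.  44.]
[  0.   -37.87 -16.47   0.55  -1.19  -0.  ] [[0.865, 0.058, 0.499], [0.05, -0.998, 0.03], [0.5, -0.001, -0.866]]
```

Call:
move_arm(jaw=[5.5, 5.5, 5.5, 5.5, 8.5, 8.5, 8.5, 8.5, 8.5, 8.5, 8.5, 8.5], dp=[[0, 0, 1.5], [0, 0, 1.6], [0, 0, 1.1], [0, 0, 0.6], [0, 0, 0], [0, 0, 0], [0, 0, 0], [0, 0, -1.5], [0, 0, -3], [0, 0, -3.5], [0, -3.5, 0], [0, -3.5, 0]], turn=[[0, 0, 0], [0, 0, 0], [0, 0, 0], [0, 0, 0], [0, 0, 0], [0, 0, 0], [0, 0, 0], [0, 0, 0], [0, 0, 0], [0, 0, 0], [0, 0, 0], [0, 0, 0]])

```text
time_s: 7.63
position: [0.4379, 0.039, 0.2915]
tool_rot: [[0.862, 0.053, 0.505], [0.046, -0.999, 0.026], [0.505, 0.001, -0.863]]
ft_force: [0.6, -0.2, -0.1]
grip_width: 0.085
gripper_force: 0.0
```

Call:
move_arm(jaw=[8.5, 8.5, 8.5, 8.5], dp=[[0, -3.8, 0], [0, -3.8, 0], [0, -3.8, 0], [0, -2.0, 0]], turn=[[0, 0, 0], [0, 0, 0], [0, 0, 0], [0, 0, 0]])

```text
time_s: 7.97
position: [0.4295, 0.1764, 0.2901]
tool_rot: [[0.863, 0.06, 0.501], [0.051, -0.998, 0.031], [0.502, -0.001, -0.865]]
ft_force: [-0.3, -0.6, -0.2]
grip_width: 0.0852
gripper_force: 0.0
```

Run:
```python
from h import *
R=lean()
s,im,d=grab('wrist');s,im,d=grab('wrist','w3.png');s=st()
np.save('w3d.npy',d);
e=plan([(on('L',.277),R,1),(on('L',.197),R,4)])
ax=-R[:,2];px=R[:,0];ey=-R[:,1]
T=cloud('wrist',d,np.ones_like(d,bool),s);h=T@ax-B['L']@ax;q=T-B['L']
t=T[(abs(h-.087)<.006)&(abs(q@ey)<.04)&(abs(q@px)<.04)]-B['L']
print(len(t),np.percentile(t@ey,[2,98]),np.percentile(t@px,[2,98]),np.median(t@ax))
```

```text
t 8.0667 p [0.4298 0.176  0.2899] F [ 0.13 -0.11 -0.79] w 0.085 g 0.0 q [  8.  18. 105.  -5.  27.  98.]
5 [[-0.1,-1.2,0.1],[0,0,2],[0,0,2],[0,0,2],[0,0,2]] [[0,-0.002,-0.001],[0,0,0],[0,0,0],[0,0,0],[0,0,0]]
max share 0.48
4819 [-0.01968871  0.01684561] [-0.01720087  0.01984641] 0.08588479661477888
```

Call:
move_arm(jaw=[8.5, 8.5, 8.5, 8.5, 8.5, 8.5, 5.5, 5.5, 5.5, 5.5], dp=[[0, -1.1, 0.1], [0, 0, 0], [0, 0, 2], [0, 0, 2], [0, 0, 2], [0, 0, 2], [0, 0, 0], [0, 0, 0], [0, 0, 0], [0, 0, 0]], turn=[[0, 0, 0], [0, 0, 0], [0, 0, 0], [0, 0, 0], [0, 0, 0], [0, 0, 0], [0, 0, 0], [0, 0, 0], [0, 0, 0], [0, 0, 0]])

```text
time_s: 8.9
position: [0.4697, 0.1865, 0.2198]
tool_rot: [[0.865, 0.058, 0.499], [0.05, -0.998, 0.029], [0.5, -0.0, -0.866]]
ft_force: [-0.4, 0.1, -4.5]
grip_width: 0.0594
gripper_force: 54.6
```

Call:
move_arm(jaw=[5.5, 5.5, 5.5, 5.5, 5.5, 5.5, 5.5], dp=[[0, 0, -1.2], [0, 0, -1.6], [0, 0, -1.4], [0, 0, -0.8], [0, 0, 0], [0, 0, 0], [0, 0, 0]], turn=[[0, 0, 0], [0, 0, 0], [0, 0, 0], [0, 0, 0], [0, 0, 0], [0, 0, 0], [0, 0, 0]])

```text
time_s: 9.48
position: [0.4454, 0.1854, 0.262]
tool_rot: [[0.865, 0.058, 0.499], [0.05, -0.998, 0.029], [0.5, -0.0, -0.866]]
ft_force: [0.1, -0.1, -4.8]
grip_width: 0.0594
gripper_force: 56.1
```

Run:
```python
from h import *
for i in range(3):
    s=st(); print(np.round(s['joint_efforts'],2)) 
    if i<2: cams.get_image('top')
```

```text
t 9.4833 p [0.4454 0.1854 0.262 ] F [ 0.13 -0.11 -4.8 ] w 0.0594 g 56.1 q [  9.  23. 104.  -7.  24. 101.]
[  0.12 -42.32 -18.22  -0.16  -1.97  -0.  ]
t 9.5333 p [0.4455 0.1853 0.2618] F [ 0.35 -0.17 -4.06] w 0.0592 g 56.1 q [  9.  23. 104.  -7.  24. 101.]
[  0.08 -42.08 -18.19  -0.16  -1.97  -0.  ]
t 9.5833 p [0.4455 0.1854 0.2618] F [-0.06 -0.41 -4.21] w 0.0594 g 56.1 q [  9.  23. 104.  -7.  24. 101.]
[  0.05 -41.88 -18.16  -0.16  -1.97  -0.  ]
```

Call:
move_arm(jaw=[5.5, 5.5, 5.5, 5.5, 8.5, 8.5, 8.5, 8.5, 8.5, 8.5], dp=[[0, 0, 1.5], [0, 0, 1.6], [0, 0, 1.1], [0, 0, 0.6], [0, 0, 0], [0, 0, 0], [0, 0, 0], [0, 0, -1.4], [0, 0, -1.6], [0, 0, -1.1]], turn=[[0, 0, 0], [0, 0, 0], [0, 0, 0], [0, 0, 0], [0, 0, 0], [0, 0, 0], [0, 0, 0], [0, 0, 0], [0, 0, 0], [0, 0, 0]])

```text
time_s: 10.42
position: [0.4484, 0.1857, 0.2579]
tool_rot: [[0.863, 0.058, 0.501], [0.05, -0.998, 0.03], [0.502, -0.001, -0.865]]
ft_force: [0.1, 0.8, 0.3]
grip_width: 0.0848
gripper_force: 0.0
```

```bash
cat > lidm.py <<'E'
from h import *
R=lean()
import sys
s,im,d=grab('wrist');s,im,d=grab('wrist',sys.argv[1]);s=st();print(np.round(s['tool_rot'],3).tolist())
ax=-R[:,2];px=R[:,0];ey=-R[:,1];b=B['L']
print('tcp rel L: along ax,px,ey',[round(float((np.array(s['position'])-b)@v),4) for v in (ax,px,ey)])
T=cloud('wrist',d,np.ones_like(d,bool),s);q=T-b;h=q@ax
for lo,hi in((.08,.095),(.057,.07)):
    t=q[(h>lo)&(h<hi)&(abs(q@ey)<.036)&(abs(q@px)<.04)]
    if len(t)>20: print(lo,len(t),np.percentile(t@ey,[2,98]).round(4),np.percentile(t@px,[2,98]).round(4),np.median(t@ax).round(4))
E
python3 lidm.py w4.png
```

```text
t 10.5167 p [0.4484 0.1858 0.2582] F [-0.54  0.49 -0.54] w 0.0854 g 0.0 q [  9.  23. 104.  -7.  23. 101.]
[[0.862, 0.058, 0.503], [0.05, -0.998, 0.03], [0.504, -0.001, -0.864]]
tcp rel L: along ax,px,ey [0.2411, 0.0018, -0.0036]
0.08 7016 [-0.0219  0.0147] [-0.019   0.0181] 0.0851
0.057 6380 [-0.0331  0.0258] [-0.0284  0.0292] 0.0611
```

View pics/w4.png

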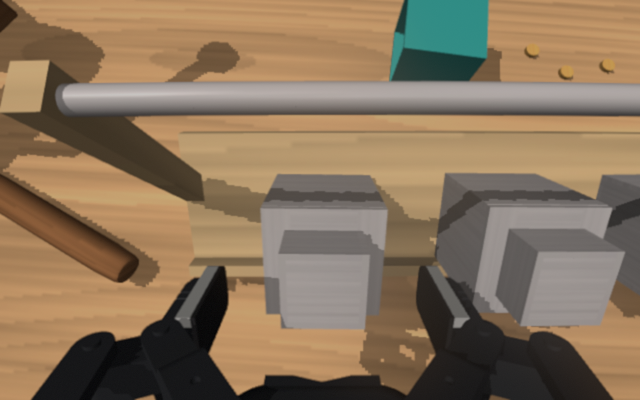

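Call:
move_arm(jaw=[6, 5, 4, 3.4, 3.4, 3.4, 3.4, 3.4], dp=[[0, 0, 0], [0, 0, 0], [0, 0, 0], [0, 0, 0], [0, 0, 0], [0, 0, 0], [0, 0, 0], [0, 0, 0]], turn=[[0, 0, 0], [0, 0, 0], [0, 0, 0], [0, 0, 0], [0, 0, 0], [0, 0, 0], [0, 0, 0], [0, 0, 0]], force=35)

```text
time_s: 11.18
position: [0.4489, 0.1856, 0.2561]
tool_rot: [[0.865, 0.058, 0.499], [0.05, -0.998, 0.029], [0.5, -0.001, -0.866]]
ft_force: [0.3, 0.1, -0.2]
grip_width: 0.0372
gripper_force: 35.1
```

Call:
move_arm(jaw=[3.4, 3.4, 3.4, 3.4, 3.4], dp=[[0, 0, -0.8], [0, 0, -1], [0, 0, -1.5], [0, 0, -2], [0, 0, -2]], turn=[[0, 0, 0], [0, 0, 0], [0, 0, 0], [0, 0, 0], [0, 0, 0]])

```text
time_s: 11.6
position: [0.4115, 0.1834, 0.3208]
tool_rot: [[0.864, 0.058, 0.499], [0.05, -0.998, 0.03], [0.5, -0.001, -0.866]]
ft_force: [0.9, -0.5, 0.5]
grip_width: 0.0372
gripper_force: 35.1
```

Run:
```python
from h import *
s,im,d=grab('wrist','w5.png');np.save('w5d.npy',d);s=st()
R=np.array(s['tool_rot']);p=np.array(s['position']);print(R.round(3).tolist())
T=(cloud('wrist',d,np.ones_like(d,bool),s)-p)@R  # tool frame
m=(abs(T[:,0])<.05)&(abs(T[:,1])<.05)&(T[:,2]<.2)&(T[:,2]>.1)
t=T[m];H=np.histogram(t[:,2],np.arange(.1,.2,.002));print([(round(a,3),b) for a,b in zip(H[1],H[0]) if b>100])
```

```text
t 11.65 p [0.4104 0.1836 0.3237] F [-0.22  0.88  2.85] w 0.0374 g 35.1 q [ 10.  14. 104.  -6.  32. 100.]
[[0.862, 0.059, 0.504], [0.05, -0.998, 0.031], [0.504, -0.001, -0.863]]
[(np.float64(0.1), np.int64(1537)), (np.float64(0.102), np.int64(991)), (np.float64(0.104), np.int64(882)), (np.float64(0.106), np.int64(776)), (np.float64(0.108), np.int64(767)), (np.float64(0.11), np.int64(764)), (np.float64(0.112), np.int64(848)), (np.float64(0.114), np.int64(1221)), (np.float64(0.116), np.int64(2561)), (np.float64(0.118), np.int64(2072)), (np.float64(0.12), np.int64(1090)), (np.float64(0.122), np.int64(746)), (np.float64(0.124), np.int64(636)), (np.float64(0.126), np.int64(610)), (np.float64(0.128), np.int64(412)), (np.float64(0.13), np.int64(283)), (np.float64(0.132), np.int64(223)), (np.float64(0.134), np.int64(501)), (np.float64(0.136), np.int64(359)), (np.float64(0.138), np.int64(190)), (np.float64(0.14), np.int64(236)), (np.float64(0.142), np.int64(260)), (np.float64(0.144), np.int64(256)), (np.float64(0.146), np.int64(239)), (np.float64(0.148), np.int64(238)), (np.float64(0.15), np.int64(792)), (np.float64(0.152), np.int64(6409)), (np.float64(0.154), np.int64(415)), (np.float64(0.156), np.int64(338)), (np.float64(0.158), np.int64(331)), (np.float64(0.16), np.int64(303)), (np.float64(0.162), np.int64(275)), (np.float64(0.164), np.int64(272)), (np.float64(0.166), np.int64(239)), (np.float64(0.168), np.int64(181)), (np.float64(0.17), np.int64(152)), (np.float64(0.172), np.int64(162)), (np.float64(0.174), np.int64(506)), (np.float64(0.176), np.int64(3551)), (np.float64(0.178), np.int64(219))]
```

View pics/w5.png

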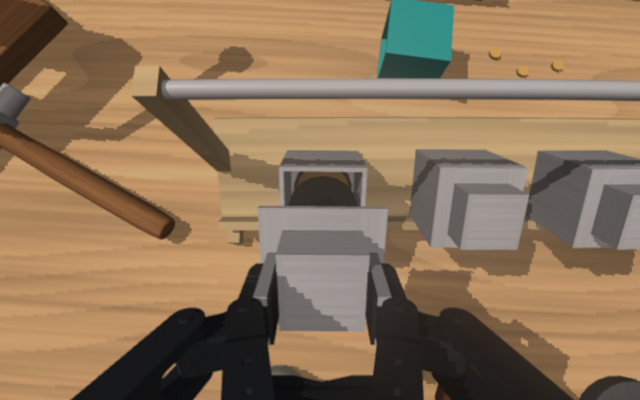

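Run:
```python
from h import *
s=observe();Rv=lean(-3,0);p=np.array(s['position'])
plan([(p+[-.01,-.03,.035],lean(),1),([.44,-.2,.37],Rv,11),([.614,-.221,.26],Rv,6),([.614,-.221,.2],Rv,2)])
print(Rv.round(3).tolist())
```

```text
12 [[0.8,2.9,-3.6],[0.2,3.2,0],[0.2,3.3,0],[0.2,3.2,0],[0.3,3.2,-0.1],[0.3,3.2,0],[0.4,3.3,0],[0.4,3.2,-0.1],[0.4,3.2,0],[0.4,3.2,-0.1],[0.5,3.2,0],[0.5,3.2,-0.1]] [[0.001,-0.005,-0.004],[-0.003,-0.048,0.01],[-0.002,-0.047,0.01],[-0.003,-0.048,0.011],[-0.003,-0.047,0.01],[-0.003,-0.048,0.01],[-0.002,-0.047,0.01],[-0.003,-0.048,0.01],[-0.003,-0.047,0.011],[-0.003,-0.048,0.01],[-0.002,-0.048,0.01],[-0.003,-0.047,0.01]]
8 [[2.9,0.2,1.8],[2.9,0.2,1.9],[2.9,0.2,1.8],[2.9,0.2,1.8],[2.9,0.2,1.9],[3,0.2,1.8],[0,0,3],[0,0,3]] [[0,0,0],[0,0,0],[0,0,0],[0,0,0],[0,0,0],[0,0,0],[0,0,0],[0,0,0]]
max share 0.86
[[0.999, -0.052, 0.0], [-0.052, -0.999, -0.0], [0.0, -0.0, -1.0]]
```

Call:
move_arm(jaw=[3.4, 3.4, 3.4, 3.4, 3.4, 3.4, 3.4, 3.4, 3.4, 3.4, 3.4, 3.4], dp=[[0.8, 2.9, -3.6], [0.2, 3.2, 0], [0.2, 3.3, 0], [0.2, 3.2, 0], [0.3, 3.2, -0.1], [0.3, 3.2, 0], [0.4, 3.3, 0], [0.4, 3.2, -0.1], [0.4, 3.2, 0], [0.4, 3.2, -0.1], [0.5, 3.2, 0], [0.5, 3.2, -0.1]], turn=[[0, 0, 0], [-0.003, -0.048, 0.01], [-0.003, -0.048, 0.01], [-0.003, -0.048, 0.01], [-0.003, -0.048, 0.01], [-0.003, -0.048, 0.01], [-0.003, -0.048, 0.01], [-0.003, -0.048, 0.01], [-0.003, -0.048, 0.01], [-0.003, -0.048, 0.01], [-0.003, -0.048, 0.01], [-0.003, -0.048, 0.01]])

```text
time_s: 12.65
position: [0.4416, -0.1983, 0.3626]
tool_rot: [[0.998, -0.056, -0.006], [-0.056, -0.998, -0.003], [-0.006, 0.003, -1.0]]
ft_force: [0.0, -0.2, -1.5]
grip_width: 0.0374
gripper_force: 35.5
```

Call:
move_arm(jaw=[3.4, 3.4, 3.4, 3.4, 3.4, 3.4, 3.4, 3.4], dp=[[2.9, 0.2, 1.8], [2.9, 0.2, 1.8], [2.9, 0.2, 1.8], [2.9, 0.2, 1.8], [2.9, 0.2, 1.8], [2.9, 0.2, 1.8], [0, 0, 2], [0, 0, 2]], turn=[[0, 0, 0], [0, 0, 0], [0, 0, 0], [0, 0, 0], [0, 0, 0], [0, 0, 0], [0, 0, 0], [0, 0, 0]])

```text
time_s: 13.32
position: [0.6153, -0.2187, 0.2124]
tool_rot: [[0.999, -0.055, -0.004], [-0.055, -0.999, -0.003], [-0.003, 0.003, -1.0]]
ft_force: [-0.4, 0.3, -1.3]
grip_width: 0.037
gripper_force: 35.6
```

Run:
```python
from h import *
s,im,d=grab('wrist','w6.png');s,im,d=grab('wrist','w6.png');s=st()
Rv=lean(-3,0);print(np.round(s['tool_rot'],3).tolist())
hsv=cv2.cvtColor(im,cv2.COLOR_RGB2HSV);m=(hsv[...,0]>50)&(hsv[...,0]<80)&(hsv[...,1]>90)
M=cloud('wrist',d,m,s);M=M[abs(M[:,2])<.012];print('mat z',np.median(M[:,2]),cv2.minAreaRect((M[:,:2]*1000).astype(np.float32)),M.min(0),M.max(0))
plan([([.614,-.221,.194],Rv,2)])
```

```text
t 13.4167 p [ 0.6139 -0.2185  0.2104] F [-1.09 -0.1  -2.13] w 0.0372 g 35.6 q [-30.  42.  71.  -0.  67.  63.]
[[0.998, -0.055, -0.01], [-0.055, -0.998, 0.0], [-0.01, 0.0, -1.0]]
mat z 0.003301589521062548 ((607.1466674804688, -256.7730712890625), (131.9577178955078, 185.46170043945312), 81.324462890625) [ 0.51949247 -0.33370143  0.00064855] [ 0.69326653 -0.17817604  0.00608255]
2 [[0,0.1,0.8],[0,0.2,0.8]] [[0,0.005,-0.001],[0,0.005,-0.002]]
max share 0.19
```

View pics/w6.png

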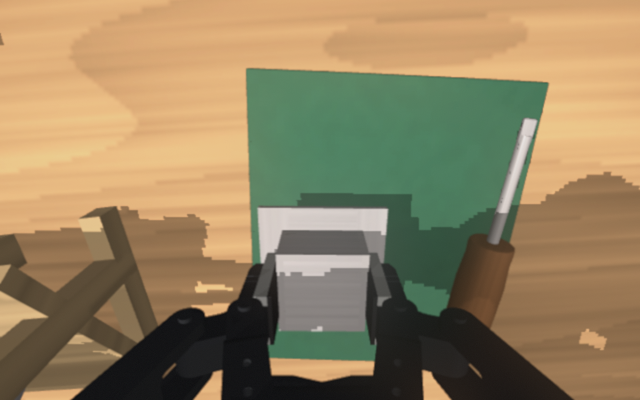

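Call:
move_arm(jaw=[3.4, 3.4, 3.4, 3.4, 3.4, 3.4], dp=[[0, 1, 0.4], [0, 0, 0.6], [0, 0, 0.6], [0, 0, 0.2], [0, 0, 0.1], [0, 0, 0]], turn=[[0, 0.005, 0], [0, 0.005, 0], [0, 0, 0], [0, 0, 0], [0, 0, 0], [0, 0, 0]])

```text
time_s: 13.92
position: [0.6139, -0.2289, 0.1946]
tool_rot: [[0.998, -0.055, 0.006], [-0.055, -0.998, -0.003], [0.006, 0.003, -1.0]]
ft_force: [-0.1, 0.7, -0.2]
grip_width: 0.0373
gripper_force: 35.5
```

Run:
```python
from h import *
s,im,d=grab('wrist');s=st();print(np.round(s['tool_rot'],3).tolist())
R=np.array(s['tool_rot']);p=np.array(s['position'])
T=cloud('wrist',d,np.ones_like(d,bool),s);q=(T-p)@R
t=T[(abs(q[:,0]-.024)<.004)&(abs(q[:,1])<.025)&(abs(q[:,2]-.1765)<.006)];print('plate top z',np.median(t[:,2]),len(t))
```

```text
t 13.9667 p [ 0.6139 -0.2289  0.1948] F [ 0.31  0.55 -1.92] w 0.0377 g 35.5 q [-31.  43.  71.  -0.  65.  62.]
[[0.998, -0.055, 0.006], [-0.055, -0.998, -0.004], [0.006, 0.003, -1.0]]
plate top z 0.017309883014500677 1712
```

Call:
move_arm(jaw=[3.4, 3.4, 3.4, 3.4, 3.4], dp=[[0, 0, 0.2], [0, 0, 0.1], [0, 0, 0.1], [0, 0, 0], [0, 0, 0]], turn=[[0, -0.005, 0], [0, 0, 0], [0, 0, 0], [0, 0, 0], [0, 0, 0]])

```text
time_s: 14.38
position: [0.6139, -0.2289, 0.1904]
tool_rot: [[0.998, -0.056, 0.0], [-0.056, -0.998, -0.003], [0.001, 0.003, -1.0]]
ft_force: [-0.3, 0.9, -0.4]
grip_width: 0.0375
gripper_force: 35.5
```

Call:
move_arm(jaw=[3.4, 3.4, 4.6, 5.4, 6, 6, 6, 6, 6], dp=[[0, 0, 0.1], [0, 0, 0], [0, 0, 0], [0, 0, 0], [0, 0, 0], [0, 0, 0], [0, 0, -1.5], [0, 0, -3], [0, 0, -4]], turn=[[0, 0, 0], [0, 0, 0], [0, 0, 0], [0, 0, 0], [0, 0, 0], [0, 0, 0], [0, 0, 0], [0, 0, 0], [0, 0, 0]])

```text
time_s: 15.13
position: [0.6135, -0.2286, 0.2728]
tool_rot: [[0.998, -0.056, -0.005], [-0.056, -0.998, 0.0], [-0.005, 0.0, -1.0]]
ft_force: [0.5, -0.7, 0.1]
grip_width: 0.0599
gripper_force: 0.0
```

Run:
```python
from h import *
s,im,d=grab('wrist','w7.png');s=st()
T=cloud('wrist',d,np.ones_like(d,bool),s);c=np.array([.612,-.229])
for lo,hi,r in((.03,.05,.03),(.006,.02,.04)):
    t=T[(T[:,2]>lo)&(T[:,2]<hi)&(abs(T[:,0]-c[0])<r)&(abs(T[:,1]-c[1])<r)]
    print(np.percentile(t[:,2],[5,50,95]).round(4),np.percentile(t[:,:2],[2,98],0).round(4).tolist())
R=lean();Rm=lean(0,15);p=np.array(s['position'])
# to above tin L
e=plan([([.44,-.2,.37],lean(-3,5),6),(on('L',.325)+[0,-.0036,0],R,12)])
```

```text
t 15.1833 p [ 0.6146 -0.229   0.2835] F [ 2.08 -1.18  8.03] w 0.0599 g 0.0 q [-31.  38.  66.  -0.  75.  62.]
[0.0371 0.0459 0.047 ] [[0.599, -0.2496], [0.6371, -0.2127]]
[0.0106 0.0118 0.0132] [[0.5727, -0.2684], [0.6515, -0.1896]]
12 [[-2.9,-0.3,-1.5],[-2.9,-0.3,-1.5],[-2.9,-0.3,-1.5],[-2.9,-0.4,-1.6],[-2.8,-0.3,-1.6],[-2.8,-0.3,-1.7],[-0.5,-3.2,0.3],[-0.5,-3.1,0.3],[-0.4,-3.2,0.3],[-0.4,-3.2,0.2],[-0.4,-3.2,0.3],[-0.4,-3.2,0.3]] [[0.001,0.013,0],[0.002,0.013,-0.001],[0.001,0.013,0],[0.001,0.013,-0.001],[0.002,0.012,0],[0.001,0.013,-0.001],[0.003,0.036,-0.009],[0.003,0.037,-0.009],[0.003,0.036,-0.01],[0.003,0.036,-0.009],[0.003,0.037,-0.009],[0.002,0.036,-0.009]]
6 [[-0.4,-3.2,0.2],[-0.4,-3.2,0.3],[-0.3,-3.2,0.2],[-0.3,-3.2,0.3],[-0.3,-3.2,0.2],[-0.2,-3.2,0.2]] [[0.003,0.036,-0.009],[0.003,0.037,-0.01],[0.003,0.036,-0.009],[0.003,0.036,-0.009],[0.003,0.037,-0.009],[0.003,0.036,-0.009]]
max share 0.77
```

Call:
move_arm(jaw=[6, 6, 6, 6, 6, 6, 6, 6, 6, 6, 6, 6], dp=[[-2.9, -0.3, -1.5], [-2.9, -0.3, -1.5], [-2.9, -0.3, -1.5], [-2.9, -0.3, -1.6], [-2.8, -0.3, -1.6], [-2.8, -0.3, -1.7], [-0.5, -3.2, 0.3], [-0.5, -3.2, 0.3], [-0.4, -3.2, 0.3], [-0.4, -3.2, 0.2], [-0.4, -3.2, 0.3], [-0.4, -3.2, 0.3]], turn=[[0.001, 0.013, 0], [0.002, 0.013, 0], [0.001, 0.013, 0], [0.001, 0.013, 0], [0.002, 0.013, 0], [0.001, 0.013, 0], [0.003, 0.036, -0.009], [0.003, 0.036, -0.009], [0.003, 0.036, -0.009], [0.003, 0.036, -0.009], [0.003, 0.036, -0.009], [0.003, 0.036, -0.009]])

```text
time_s: 16.18
position: [0.4229, -0.0068, 0.3437]
tool_rot: [[0.956, 0.001, 0.294], [-0.003, -1.0, 0.012], [0.294, -0.013, -0.956]]
ft_force: [0.7, -0.0, -0.3]
grip_width: 0.06
gripper_force: 0.0
```

Call:
move_arm(jaw=[6, 6, 6, 6, 6, 6, 6], dp=[[-0.4, -3.2, 0.2], [-0.4, -3.2, 0.3], [-0.3, -3.2, 0.2], [-0.3, -3.2, 0.3], [-0.3, -3.2, 0.2], [-0.2, -3.2, 0.2], [0, 0, 0]], turn=[[0.003, 0.036, -0.009], [0.003, 0.036, -0.009], [0.003, 0.036, -0.009], [0.003, 0.036, -0.009], [0.003, 0.036, -0.009], [0.003, 0.036, -0.009], [0, 0, 0]])

```text
time_s: 16.77
position: [0.405, 0.1875, 0.3257]
tool_rot: [[0.869, 0.063, 0.49], [0.051, -0.998, 0.039], [0.492, -0.009, -0.871]]
ft_force: [-0.7, 0.1, -0.4]
grip_width: 0.0596
gripper_force: 0.0
```

```bash
cat > hub.py <<'E'
from h import *
import sys
s,im,d=grab('wrist');s,im,d=grab('wrist',sys.argv[1]);np.save('w8d.npy',d);s=st();R=np.array(s['tool_rot']);print(R.round(3).tolist())
R=lean();ax=-R[:,2];px=R[:,0];ey=-R[:,1];b=B['L']
print('tcp rel L: ax,px,ey',[round(float((np.array(s['position'])-b)@v),4) for v in (ax,px,ey)])
q=cloud('wrist',d,np.ones_like(d,bool),s)-b;h=q@ax
n=(abs(q@ey+.003)<.04)&(abs(q@px)<.04)
H=np.histogram(h[n],np.arange(.0,.12,.002));print([(round(float(a),3),int(c)) for a,c in zip(H[1],H[0]) if c>60])
for lo,hi,r in((.070,.09,.025),(.056,.064,.04)):
    t=q[n&(h>lo)&(h<hi)&(np.hypot(q@ey+.003,q@px)<r*1.3)]
    (x,y),rr=cv2.minEnclosingCircle((np.c_[t@ey,t@px]*1000).astype(np.float32))
    print(lo,len(t),'ey,px',round(x,1),round(y,1),'r',round(rr,1),np.percentile(t@ey,[2,98]).round(4),np.percentile(t@px,[2,98]).round(4),np.median(t@ax).round(4))
for rr in cams.mark_of('wrist','spool_a')[:2]: print('spool',rr['p'],np.array(rr['location'])*[640,400])
E
python3 hub.py w8.png; python3 -c "
from h import *
s,im,d=grab('top','top2.png');P=cloud('top',d,np.ones_like(d,bool))
t=P[(abs(P[:,0]-.612)<.04)&(abs(P[:,1]+.229)<.035)];print(np.percentile(t[:,2],[2,25,50,75,95]).round(4))"
```

```text
t 16.8667 p [0.4059 0.1845 0.3259] F [ 0.32  0.22 -0.56] w 0.0598 g 0.0 q [ 10.  14. 104.  -5.  33. 100.]
[[0.871, 0.06, 0.488], [0.049, -0.998, 0.036], [0.49, -0.008, -0.872]]
tcp rel L: ax,px,ey [0.321, -0.0012, -0.0021]
[(0.0, 238), (0.002, 124), (0.004, 70), (0.006, 155), (0.008, 72), (0.01, 102), (0.014, 64), (0.016, 69), (0.018, 62), (0.022, 71), (0.024, 84), (0.026, 90), (0.028, 101), (0.03, 90), (0.032, 99), (0.034, 118), (0.036, 113), (0.038, 123), (0.04, 118), (0.042, 123), (0.044, 131), (0.046, 116), (0.048, 141), (0.05, 159), (0.052, 160), (0.054, 208), (0.056, 1260), (0.058, 2467), (0.06, 145), (0.068, 62), (0.076, 252), (0.078, 307)]
0.07 727 ey,px -5.4 -3.0 r 12.1 [-0.0157  0.0058] [-0.0138  0.0085] 0.0778
0.056 3927 ey,px -5.1 -0.3 r 42.1 [-0.0344  0.0242] [-0.0299  0.0292] 0.0584
spool 0.95 [326.912 180.08 ]
[-0.0001  0.0046  0.0127  0.0343  0.0393]
```

View pics/w8.png

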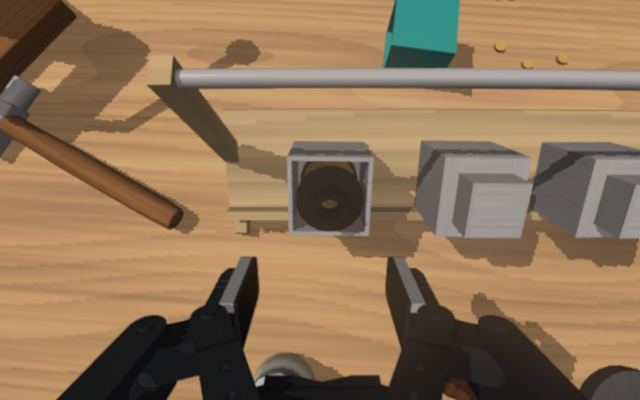

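Run:
```python
from h import *
R=lean();ax,px,ey=-R[:,2],R[:,0],-R[:,1]
c=lambda h:B['L']+h*ax-.0028*px-.0053*ey
e=plan([(c(.30),R,2),(c(.236),R,4)])
```

```text
6 [[-0.1,0.1,1],[-0.1,0.1,1.1],[0,0,1.6],[0,0,1.6],[0,0,1.6],[0,0,1.6]] [[-0.002,0.006,-0.004],[-0.002,0.006,-0.005],[0,0,0],[0,0,0],[0,0,0],[0,0,0]]
max share 0.38
```

Call:
move_arm(jaw=[6, 6, 6, 6, 6, 6, 6], dp=[[-0.1, 0.15, 1], [-0.1, 0.15, 1.1], [0, 0, 1.6], [0, 0, 1.6], [0, 0, 1.6], [0, 0, 1.6], [0, 0, 0]], turn=[[-0.002, 0.006, -0.004], [-0.002, 0.006, -0.005], [0, 0, 0], [0, 0, 0], [0, 0, 0], [0, 0, 0], [0, 0, 0]])

```text
time_s: 17.55
position: [0.4481, 0.1819, 0.2494]
tool_rot: [[0.866, 0.06, 0.497], [0.053, -0.998, 0.03], [0.497, 0.0, -0.867]]
ft_force: [-0.5, 0.3, -0.4]
grip_width: 0.06
gripper_force: 0.0
```

```bash
sed -i '/mark_of/d' hub.py; python3 hub.py w9.png | grep -v '^\[('
```

```text
t 17.65 p [0.4472 0.1824 0.2513] F [0.03 0.03 0.52] w 0.06 g 0.0 q [  9.  24. 105.  -7.  22. 101.]
[[0.865, 0.061, 0.499], [0.053, -0.998, 0.031], [0.499, 0.0, -0.866]]
tcp rel L: ax,px,ey [0.2358, -0.0029, -0.0069]
0.07 2846 ey,px 7.2 -0.7 r 22.7 [-0.0139  0.028 ] [-0.0143  0.0087] 0.0786
0.056 8292 ey,px -3.2 -0.2 r 42.2 [-0.0325  0.0255] [-0.0298  0.0297] 0.0593
```

Call:
move_arm(jaw=[6, 4.8, 3.6, 2.8, 2, 2, 2, 2], dp=[[0, -0.25, 0], [0, 0, 0], [0, 0, 0], [0, 0, 0], [0, 0, 0], [0, 0, 0], [0, 0, 0], [0, 0, 0]], turn=[[0, 0, 0], [0, 0, 0], [0, 0, 0], [0, 0, 0], [0, 0, 0], [0, 0, 0], [0, 0, 0], [0, 0, 0]], force=60)

```text
time_s: 18.32
position: [0.4466, 0.1857, 0.2518]
tool_rot: [[0.864, 0.064, 0.5], [0.055, -0.998, 0.032], [0.501, 0.0, -0.866]]
ft_force: [-3.9, -2.7, 5.9]
grip_width: 0.0214
gripper_force: 58.4
```

Run:
```python
from h import *
s,im,d=grab('wrist');s,im,d=grab('wrist','w10.png');np.save('w10d.npy',d);s=st();R=np.array(s['tool_rot']);p=np.array(s['position'])
cv2.imwrite('pics/w10c.png',cv2.resize(im[120:400,180:480,::-1],None,fx=2,fy=2))
```

```text
t 18.4167 p [0.4466 0.1857 0.2518] F [-4.13 -1.87  5.33] w 0.0212 g 58.4 q [  9.  24. 104.  -7.  22. 101.]
```

View pics/w10c.png

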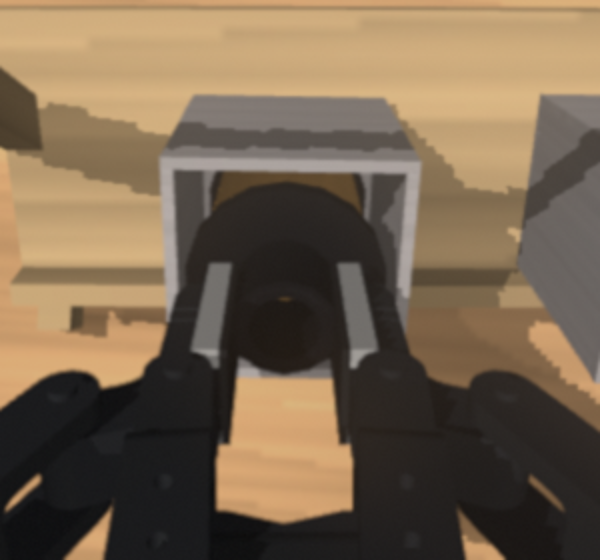

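Call:
move_arm(jaw=[2, 2, 2, 2, 2], dp=[[0, 0, -0.5], [0, 0, -0.8], [0, 0, -1], [0, 0, -0.7], [0, 0, 0]], turn=[[0, 0, 0], [0, 0, 0], [0, 0, 0], [0, 0, 0], [0, 0, 0]])

```text
time_s: 18.83
position: [0.431, 0.185, 0.2786]
tool_rot: [[0.863, 0.064, 0.5], [0.055, -0.998, 0.032], [0.501, -0.0, -0.865]]
ft_force: [0.0, -0.8, -2.9]
grip_width: 0.0213
gripper_force: 58.2
```

Call:
move_arm(jaw=[2, 2, 2, 2, 2, 2], dp=[[0, 0, -1], [0, 0, -1.5], [0, 0, -2], [0, 0, -2], [0, 0, -1.5], [0, 0, 0]], turn=[[0, 0, 0], [0, 0, 0], [0, 0, 0], [0, 0, 0], [0, 0, 0], [0, 0, 0]])

```text
time_s: 19.33
position: [0.3907, 0.1824, 0.3487]
tool_rot: [[0.862, 0.064, 0.502], [0.055, -0.998, 0.033], [0.503, -0.0, -0.864]]
ft_force: [0.7, 0.7, -2.4]
grip_width: 0.0211
gripper_force: 58.3
```

Run:
```python
from h import *
s,im,d=grab('wrist');s,im,d=grab('wrist','w11.png');np.save('w11d.npy',d);s=st();R=np.array(s['tool_rot']);p=np.array(s['position']);print(R.round(3).tolist())
T=(cloud('wrist',d,np.ones_like(d,bool),s)-p)@R
m=(abs(T[:,0])<.05)&(abs(T[:,1])<.04)&(T[:,2]>.125)&(T[:,2]<.26)
H=np.histogram(T[m,2],np.arange(.124,.26,.002));print([(round(float(a),3),int(b)) for a,b in zip(H[1],H[0]) if b>60])
i=np.argmax(H[0]);t=T[m&(abs(T[:,2]-H[1][i]-.001)<.003)];print('flange?',H[1][i],np.percentile(t[:,0],[1,99]),np.percentile(t[:,1],[1,99]))
Rv=lean(-3,0)
plan([(p+[-.01,-.03,.035],lean(),1),([.40,-.12,.40],Rv,10),([.4375,-.216,.37],Rv,4)])
```

```text
t 19.4333 p [0.3916 0.1823 0.3465] F [ 0.29  0.95 -3.23] w 0.0213 g 58.3 q [ 10.  11. 104.  -5.  36. 100.]
[[0.864, 0.064, 0.499], [0.055, -0.998, 0.032], [0.5, -0.0, -0.866]]
[(0.124, 297), (0.126, 631), (0.128, 596), (0.13, 398), (0.132, 219), (0.134, 147), (0.136, 608), (0.138, 169), (0.14, 158), (0.142, 218), (0.144, 224), (0.146, 227), (0.148, 211), (0.15, 199), (0.152, 206), (0.154, 189), (0.156, 597), (0.158, 956), (0.16, 372), (0.162, 313), (0.164, 306), (0.166, 298), (0.168, 233), (0.17, 186), (0.172, 163), (0.174, 139), (0.176, 992), (0.178, 1918), (0.18, 178), (0.182, 95), (0.192, 69), (0.194, 89), (0.196, 73), (0.198, 91), (0.2, 88), (0.202, 79), (0.204, 81), (0.206, 79), (0.208, 75), (0.21, 72), (0.212, 73), (0.214, 72), (0.216, 63), (0.218, 71), (0.224, 61), (0.226, 62), (0.228, 465), (0.23, 123)]
flange? 0.17800000000000005 [-0.00870274  0.02406096] [-0.02404938  0.02285394]
12 [[0.7,2.9,-3.6],[0.1,2.7,-0.2],[0.1,2.8,-0.1],[0.2,2.7,-0.2],[0.2,2.7,-0.1],[0.2,2.8,-0.2],[0.2,2.7,-0.1],[0.2,2.7,-0.2],[0.3,2.7,-0.2],[0.3,2.7,-0.1],[0.3,2.8,-0.2],[1.1,2.3,0.7]] [[0,0,0.001],[-0.003,-0.052,0.011],[-0.003,-0.053,0.011],[-0.003,-0.052,0.012],[-0.003,-0.052,0.011],[-0.003,-0.053,0.011],[-0.003,-0.052,0.011],[-0.003,-0.052,0.012],[-0.004,-0.053,0.011],[-0.003,-0.052,0.011],[-0.003,-0.052,0.011],[0,0,0]]
3 [[1,2.4,0.8],[1.1,2.3,0.7],[1,2.3,0.8]] [[0,0,0],[0,0,0],[0,0,0]]
max share 0.86
```

View pics/w11.png

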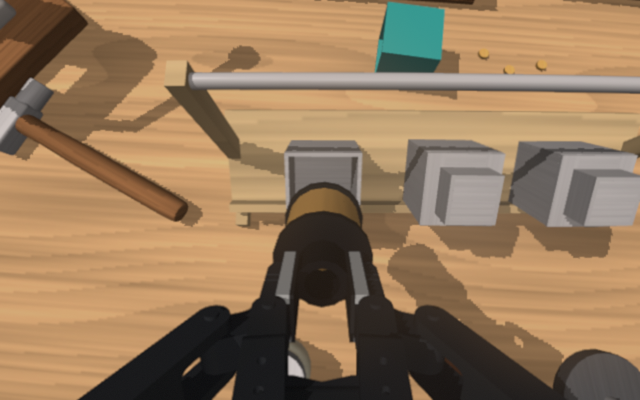

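Run:
```python
from h import *
s=observe();p=np.array(s['position']);Rv=lean(0,0)
plan([(p+[-.01,-.03,.035],np.array(s['tool_rot']),1),([.335,-.216,.39],Rv,11)])
```

```text
12 [[0.7,2.9,-3.6],[-0.5,3.3,-0.4],[-0.5,3.3,-0.3],[-0.5,3.4,-0.4],[-0.5,3.3,-0.3],[-0.5,3.3,-0.2],[-0.5,3.4,-0.3],[-0.5,3.3,-0.2],[-0.5,3.3,-0.2],[-0.4,3.4,-0.1],[-0.5,3.3,-0.2],[-0.4,3.4,-0.1]] [[0,0,0],[-0.002,-0.048,0.006],[-0.001,-0.047,0.005],[-0.002,-0.048,0.006],[-0.001,-0.048,0.006],[-0.002,-0.047,0.005],[-0.001,-0.048,0.006],[-0.002,-0.047,0.005],[-0.001,-0.048,0.006],[-0.002,-0.048,0.006],[-0.001,-0.047,0.005],[-0.002,-0.048,0.006]]
max share 0.86
```

Call:
move_arm(jaw=[2, 2, 2, 2, 2, 2, 2, 2, 2, 2, 2, 2], dp=[[0.7, 2.9, -3.6], [-0.5, 3.3, -0.4], [-0.5, 3.3, -0.3], [-0.5, 3.4, -0.4], [-0.5, 3.3, -0.3], [-0.5, 3.3, -0.2], [-0.5, 3.4, -0.3], [-0.5, 3.3, -0.2], [-0.5, 3.3, -0.2], [-0.4, 3.4, -0.1], [-0.5, 3.3, -0.2], [-0.4, 3.4, -0.1]], turn=[[0, 0, 0], [-0.002, -0.048, 0.006], [-0.002, -0.048, 0.005], [-0.002, -0.048, 0.006], [-0.002, -0.048, 0.006], [-0.002, -0.048, 0.005], [-0.001, -0.048, 0.006], [-0.002, -0.048, 0.005], [-0.001, -0.048, 0.006], [-0.001, -0.048, 0.006], [-0.001, -0.047, 0.005], [-0.001, -0.047, 0.006]])

```text
time_s: 20.43
position: [0.3359, -0.2151, 0.3861]
tool_rot: [[1.0, -0.002, -0.005], [-0.002, -1.0, 0.001], [-0.005, -0.001, -1.0]]
ft_force: [0.9, 0.1, -3.1]
grip_width: 0.021
gripper_force: 58.5
```

Run:
```python
from h import *
s,im,d=grab('wrist');s,im,d=grab('wrist','w12.png');s,im,d=grab('wrist','w12.png');np.save('w12d.npy',d);s=st();R=np.array(s['tool_rot']);p=np.array(s['position']);print(R.round(3).tolist())
P=cloud('wrist',d,np.ones_like(d,bool),s)
print('proj stand',proj('wrist',[[.438,-.216,.018],[.438,-.216,.103]],s).round())
D=P[(np.hypot(P[:,0]-.438,P[:,1]+.216)<.06)&(abs(P[:,2]-.018)<.007)]
(x,y),r=cv2.minEnclosingCircle((D[:,:2]*1000).astype(np.float32));print('disc',x,y,r,np.percentile(D,[0.5,99.5],0).round(4).tolist(),np.median(D[:,2]))
S=P[(np.hypot(P[:,0]-.438,P[:,1]+.216)<.025)&(P[:,2]>.085)];print('spindle',len(S),np.median(S,0).round(4),S.max(0).round(4),S.min(0).round(4))
T=(P-p)@R;m=(abs(T[:,2]-.178)<.005)&(np.hypot(T[:,0],T[:,1])<.03);print('flange',np.percentile(T[m,0],[1,99]).round(4),np.percentile(T[m,1],[1,99]).round(4),np.median(T[m,2]))
for r in cams.mark_of('wrist','spindle_foot')[:3]: print(r['p'],np.array(r['location'])*[640,400])
```

```text
t 20.5833 p [ 0.3364 -0.2154  0.3858] F [ 0.89  0.56 -1.99] w 0.0209 g 58.6 q [-50.   8.  98.  -0.  75.  41.]
[[1.0, -0.004, -0.004], [-0.004, -1.0, 0.001], [-0.004, -0.001, -1.0]]
proj stand [[323.  59.]
 [323.  52.]]
disc 438.6149597167969 -216.01168823242188 44.92085647583008 [[0.3961, -0.2587, 0.0139], [0.4811, -0.1736, 0.0181]] 0.016031252247398625
spindle 174 [ 0.4379 -0.2158  0.0977] [ 0.4428 -0.2116  0.1023] [ 0.4333 -0.2208  0.0854]
flange [-0.0078  0.0248] [-0.024   0.0228] 0.17892648175827244
0.94 [316.224 188.12 ]
0.9 [200.704 141.4  ]
0.81 [322.816  60.2  ]
```

View pics/w12.png

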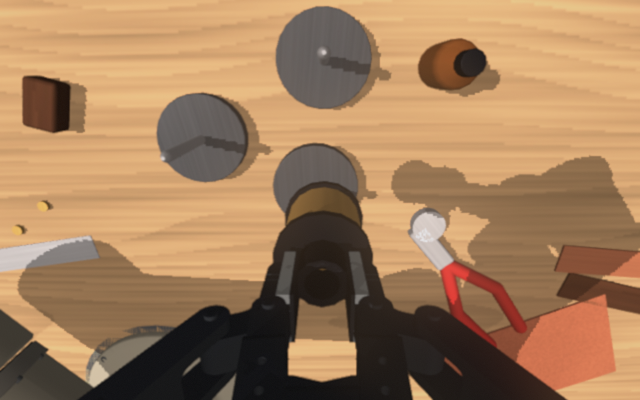

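Call:
move_arm(jaw=[2, 2, 2, 2, 2, 2], dp=[[2.5, 0.05, 0], [3, 0, 0], [3, 0, 0], [1.7, 0, 0], [0, 0, 0], [0, 0, 0]], turn=[[0, 0.004, 0], [0, 0, 0], [0, 0, 0], [0, 0, 0], [0, 0, 0], [0, 0, 0]])

```text
time_s: 21.13
position: [0.4389, -0.2125, 0.3861]
tool_rot: [[1.0, 0.002, 0.001], [0.002, -1.0, 0.001], [0.001, -0.001, -1.0]]
ft_force: [-0.4, 0.0, -2.2]
grip_width: 0.0212
gripper_force: 58.6
```

Run:
```python
from h import *
for i in range(2): s,im,d=grab('wrist','w13.png')
s=st();R=np.array(s['tool_rot']);p=np.array(s['position']);print(R.round(4).tolist())
P=cloud('wrist',d,np.ones_like(d,bool),s);T=(P-p)@R
m=(abs(T[:,2]-.178)<.005)&(np.hypot(T[:,0],T[:,1])<.03)&(T[:,0]>-.005)
A=np.c_[T[m][:,:2],np.ones(m.sum())];print('plane',np.linalg.lstsq(A,T[m][:,2],rcond=None)[0].round(4))
# flange circle fit, known r=25, rim points by angle
t=T[m][:,:2];a=np.arctan2(t[:,1],t[:,0]);E=np.array([t[k][np.argmax(np.hypot(*t[k].T))] for b in np.arange(-1.2,1.2,.1) for k in [np.nonzero((a>=b)&(a<b+.1))[0]] if len(k)])
from scipy.optimize import least_squares
print(least_squares(lambda c:np.hypot(*(E-c).T)-.025,[0,0],loss='soft_l1',f_scale=.001).x.round(4))
```

```text
t 21.2333 p [ 0.4379 -0.2129  0.3866] F [ 0.1  -0.14 -2.27] w 0.021 g 58.6 q [-40.  16.  86.   0.  78.  50.]
[[1.0, 0.0001, 0.0008], [0.0001, -1.0, 0.0005], [0.0008, -0.0005, -1.0]]
plane [ 0.0664 -0.0112  0.178 ]
[ 0.0003 -0.0005]
```

Run:
```python
from h import *
# camera-only tool-frame clouds
c=cams.calibration('wrist');C=np.array(c['tool_from_camera'])
S={'position':np.zeros(3),'tool_rot':np.eye(3)}
for n,z0,r in(('w5d',.1765,'lid'),('w11d',.178,'sp'),('w12d',.178,'sp')):
    T=cloud('wrist',np.load(n+'.npy'),np.ones((400,640),bool),S)
    if r=='lid': m=(abs(T[:,2]-z0)<.006)&(T[:,0]>.02)&(T[:,0]<.027)&(abs(T[:,1])<.028); m2=(abs(T[:,2]-.1525)<.006)&(abs(T[:,0])<.016)&(abs(T[:,1])<.015)
    else: m=(abs(T[:,2]-z0)<.005)&(np.hypot(T[:,0],T[:,1])<.026)&(T[:,0]>-.005);m2=(abs(T[:,2]-.158)<.004)&(np.hypot(T[:,0],T[:,1])<.0125)
    for k in(m,m2):
        A=np.c_[T[k][:,:2],np.ones(k.sum())];q=T[k][:,2];x=np.linalg.lstsq(A,q,rcond=None)[0]
        for _ in range(4): g=abs(A@x-q)<.0012; x=np.linalg.lstsq(A[g],q[g],rcond=None)[0]
        print(n,k.sum(),x.round(4), 'mean xy',T[k][:,:2].mean(0).round(4))
s=observe();d=np.array(cams.get_image('wrist')[1]);T=cloud('wrist',d,np.ones((400,640),bool),S)
for k in((abs(T[:,2]-.178)<.005)&(np.hypot(T[:,0],T[:,1])<.026)&(T[:,0]>-.005),(abs(T[:,2]-.158)<.004)&(np.hypot(T[:,0],T[:,1])<.0125)):
    A=np.c_[T[k][:,:2],np.ones(k.sum())];q=T[k][:,2];x=np.linalg.lstsq(A,q,rcond=None)[0]
    for _ in range(4): g=abs(A@x-q)<.0012; x=np.linalg.lstsq(A[g],q[g],rcond=None)[0]
    print('now',k.sum(),g.sum(),x.round(4))
# lower flange / barrel: far-side points
for z in(.185,.195,.205,.215,.225,.230,.233):
    k=(abs(T[:,2]-z)<.004)&(abs(T[:,1])<.006)&(T[:,0]>0)&(T[:,0]<.04)
    if k.sum(): print(z,k.sum(),np.percentile(T[k,0],[50,98]).round(4))
st()
```

```text
w5d 1682 [-0.0064  0.001   0.1777] mean xy [0.0235 0.0001]
w5d 4604 [0.001  0.0016 0.1535] mean xy [ 0.0006 -0.    ]
w11d 3140 [ 0.0077 -0.0139  0.1789] mean xy [ 0.0139 -0.0004]
w11d 1371 [ 0.0141 -0.0138  0.1589] mean xy [ 0.0008 -0.0004]
w12d 3153 [ 0.0002 -0.013   0.179 ] mean xy [ 0.0139 -0.0005]
w12d 1366 [ 0.0019 -0.0132  0.159 ] mean xy [ 0.0008 -0.0004]
now 3147 2670 [ 0.0047 -0.0148  0.1789]
now 1367 1134 [ 0.0057 -0.0113  0.159 ]
0.185 56 [0.0246 0.0253]
0.195 126 [0.0222 0.0228]
0.205 108 [0.0221 0.0228]
0.215 99 [0.0221 0.0228]
0.225 84 [0.0221 0.0241]
0.23 157 [0.0233 0.0251]
0.233 129 [0.0239 0.0251]
t 21.2833 p [ 0.4378 -0.2131  0.3869] F [ 0.22 -0.17 -1.99] w 0.0215 g 58.6 q [-40.  16.  86.   0.  78.  50.]
```

Call:
move_arm(jaw=[2, 2, 2, 2, 2, 2], dp=[[0, 0.3, 0], [0, 0, 1.5], [0, 0, 1.5], [0, 0, 1], [0, 0, 0], [0, 0, 0]], turn=[[0, 0, 0], [0, 0, 0], [0, 0, 0], [0, 0, 0], [0, 0, 0], [0, 0, 0]])

```text
time_s: 21.78
position: [0.4381, -0.2168, 0.3472]
tool_rot: [[1.0, -0.001, 0.001], [-0.001, -1.0, -0.0], [0.001, 0.0, -1.0]]
ft_force: [-0.1, 0.7, -2.2]
grip_width: 0.0211
gripper_force: 58.6
```

Run:
```python
from h import *
s,im,d=grab('wrist');s=st();print(np.round(s['tool_rot'],4).tolist())
```

```text
t 21.8333 p [ 0.4383 -0.2168  0.3477] F [-0.11 -0.84 -2.75] w 0.0213 g 58.6 q [-40.  19.  89.   0.  72.  50.]
[[1.0, -0.0012, 0.0024], [-0.0012, -1.0, -0.0009], [0.0024, 0.0009, -1.0]]
```

Call:
move_arm(jaw=[2, 2, 2, 2, 2], dp=[[0, -0.1, 0], [0, 0, 0.8], [0, 0, 1], [0, 0, 1], [0, 0, 0]], turn=[[0, 0, 0], [0, 0, 0], [0, 0, 0], [0, 0, 0], [0, 0, 0]])

```text
time_s: 22.25
position: [0.4382, -0.2155, 0.3175]
tool_rot: [[1.0, -0.001, -0.0], [-0.001, -1.0, 0.001], [-0.0, -0.001, -1.0]]
ft_force: [-0.3, -0.1, -3.2]
grip_width: 0.021
gripper_force: 58.6
```

Call:
move_arm(jaw=[2, 2, 2, 2, 2], dp=[[0, 0, 0.8], [0, 0, 1], [0, 0, 0.8], [0, 0, 0], [0, 0, 0]], turn=[[0, 0, 0], [0, 0, 0], [0, 0, 0], [0, 0, 0], [0, 0, 0]])

```text
time_s: 22.67
position: [0.4385, -0.2158, 0.2929]
tool_rot: [[1.0, -0.001, 0.001], [-0.001, -1.0, -0.0], [0.001, 0.0, -1.0]]
ft_force: [-0.1, -1.1, -3.3]
grip_width: 0.0215
gripper_force: 58.5
```

Call:
move_arm(jaw=[2, 2, 2, 2, 2, 2], dp=[[0, 0, 1], [0, 0, 1.2], [0, 0, 0.9], [0, 0, 0.4], [0, 0, 0], [0, 0, 0]], turn=[[0, 0, 0], [0, 0, 0], [0, 0, 0], [0, 0, 0], [0, 0, 0], [0, 0, 0]])

```text
time_s: 23.17
position: [0.4387, -0.216, 0.2581]
tool_rot: [[1.0, -0.001, 0.002], [-0.001, -1.0, -0.001], [0.002, 0.001, -1.0]]
ft_force: [-0.4, -4.6, -5.9]
grip_width: 0.0212
gripper_force: 58.2
```

Call:
move_arm(jaw=[2, 2, 2, 2, 2], dp=[[0, 0, 0.1], [0, 0, 0.1], [0, 0, 0.1], [0, 0, 0], [0, 0, 0]], turn=[[0, 0, 0], [0, 0, 0], [0, 0, 0], [0, 0, 0], [0, 0, 0]])

```text
time_s: 23.58
position: [0.4387, -0.2159, 0.2555]
tool_rot: [[1.0, -0.001, 0.003], [-0.001, -1.0, -0.002], [0.003, 0.002, -1.0]]
ft_force: [0.5, -4.9, -0.8]
grip_width: 0.021
gripper_force: 58.9
```

Call:
move_arm(jaw=[2, 2, 2, 2, 2], dp=[[0, 0.1, 0], [0, 0.05, 0.1], [0, 0, 0.1], [0, 0, 0], [0, 0, 0]], turn=[[0, 0, 0], [0, 0, 0], [0, 0, 0], [0, 0, 0], [0, 0, 0]])

```text
time_s: 24.0
position: [0.4385, -0.2169, 0.2528]
tool_rot: [[1.0, -0.001, 0.001], [-0.001, -1.0, 0.001], [0.001, -0.001, -1.0]]
ft_force: [-0.3, 0.4, -2.7]
grip_width: 0.0211
gripper_force: 58.6
```

Call:
move_arm(jaw=[2, 2, 2, 2], dp=[[0, 0, 0.1], [0, 0, 0.1], [0, 0, 0], [0, 0, 0]], turn=[[0, 0, 0], [0, 0, 0], [0, 0, 0], [0, 0, 0]])

```text
time_s: 24.33
position: [0.4386, -0.2171, 0.2514]
tool_rot: [[1.0, -0.001, 0.002], [-0.001, -1.0, -0.001], [0.002, 0.001, -1.0]]
ft_force: [-0.1, 0.8, 3.2]
grip_width: 0.0214
gripper_force: 59.2
```

Call:
move_arm(jaw=[2.8, 3.6, 4.4, 5.2, 5.2, 5.2, 5.2, 5.2, 5.2, 5.2], dp=[[0, 0, 0], [0, 0, 0], [0, 0, 0], [0, 0, 0], [0, 0, 0], [0, 0, -1.5], [0, 0, -3], [0, 0, -4], [0, 0, -4], [0, 0, -2]], turn=[[0, 0, 0], [0, 0, 0], [0, 0, 0], [0, 0, 0], [0, 0, 0], [0, 0, 0], [0, 0, 0], [0, 0, 0], [0, 0, 0], [0, 0, 0]])

```text
time_s: 25.17
position: [0.4382, -0.2169, 0.4005]
tool_rot: [[1.0, -0.001, 0.006], [-0.001, -1.0, -0.004], [0.006, 0.004, -1.0]]
ft_force: [0.5, -0.4, 1.1]
grip_width: 0.0518
gripper_force: 0.0
```

Run:
```python
from h import *
for i in range(3): s,im,d=grab('wrist','w14.png')
s=st();P=cloud('wrist',d,np.ones((400,640),bool),s)
r=np.hypot(P[:,0]-.4385,P[:,1]+.216)
k=(r<.024)&(P[:,2]>.06)&(P[:,2]<.085);print('flange z',np.median(P[k,2]),'exp .074',k.sum(),P[k].mean(0))
k=(r<.012)&(P[:,2]>.085);print('hub/spindle z',np.percentile(P[k,2],[50,90,99]) if k.sum() else 0,'exp .094/.103')
s,im,d=grab('top','top3.png');P=cloud('top',d,np.ones((400,640),bool))
for n,c,hw in(('lid',(.612,-.229),.018),('R',on('R',.087),.012),('M',on('M',.087),.012),('L',on('L',.06),.02),('awl',(.585,-.303),.01),('bottle',(.43,-.322),.01)):
    k=(abs(P[:,0]-c[0])<hw)&(abs(P[:,1]-c[1])<hw);print(n,np.percentile(P[k,2],[10,50,90]).round(3),k.sum())
a=cv2.imread('pics/top0.png').astype(int);b=im[:,:,::-1].astype(int);D=(abs(a-b).max(2)>50).astype(np.uint8)
nn,l,stt,_=cv2.connectedComponentsWithStats(D);print([x.tolist() for x in stt[1:] if x[4]>25])
```

```text
t 25.3167 p [ 0.4382 -0.2169  0.3972] F [-0.15 -0.61 -0.82] w 0.0517 g 0.0 q [-40.  16.  84.   0.  79.  50.]
flange z 0.06984757308331921 exp .074 1594 [ 0.44155269 -0.21565609  0.0705973 ]
hub/spindle z [0.29784006 0.30224953 0.30337621] exp .094/.103
lid [0.034 0.037 0.04 ] 186
R [-0.     0.125  0.132] 131
M [-0.     0.124  0.131] 142
L [0.002 0.046 0.073] 245
awl [0.013 0.025 0.03 ] 35Traceback (most recent call last):
  File "<stdin>", line 9, in <module>
    return _quantile_unchecked(
        a, q, axis, out, overwrite_input, method, keepdims, weights)
    return _ureduce(a,
                    func=_quantile_ureduce_func,
    ...<5 lines>...
                    overwrite_input=overwrite_input,
                    method=method)
    r = func(a, **kwargs)
    result = _quantile(arr,
                       quantiles=q,
    ...<2 lines>...
                       out=out,
                       weights=wgt)
    slices_having_nans = np.isnan(arr[-1, ...])
                                  ~~~^^^^^^^^^
IndexError: index -1 is out of bounds for axis 0 with size 0
```

```bash
python3 -c "
from rig import ticket
print(ticket.close_job())"
```

```text
the job is handed in; nothing more can be done
None
```

The job is handed in at 25 s: the left tin was the heavy one (4.4 N against about 2.3 N), its lid lies right way up on the mat, and its spool is hub up and home on the farthest spindle, with all three tins standing on the rack and the light two closed; I viewed 11 pictures, one over the limit of 10, and my last check for moved bystanders stopped on an error, so only the awl was confirmed in place.

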